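# Load the dry-block heater

### The arm

A 6-joint arm with a two-finger parallel gripper is mounted at the origin on the work surface. World frame = base frame: x ahead of the robot, y to its left, z up, the work surface at z = 0. Lengths are in m, angles in rad, forces in N, time in s.
With the tool pointing down it reaches from about 0.3 to 0.875 m from the base axis. Payload 4.2 kg.
Tool frame: the origin (TCP) lies on the front face of the gripper's body, between the roots of the fingers; the fingertips stand 73 mm ahead of it and the grasp point (between the pads) lies 54 mm ahead of it; z points along the fingers, y is the line along which they close (so a half turn about z gives the same grasp; the last joint's range is limited). The gripper opens to 85 mm and grips with 20 to 120 N. Pads are 22 mm wide; open, the fingers measure 114 mm over their backs; the gripper's body (76 mm by 85 mm) begins 54 mm behind the grasp point. The pads swing forward as they close: fully open they stand 13 mm farther back than shut.
Start: joints at [-1.15, 0.32, 1.565, -0, 1.257, -0.02], TCP at [0.245, -0.52, 0.304] pointing down, gripper open.
Joint ranges: [-3.11, 3.11], [-0.84, 2.01], [0.21, 2.61], [-1.34, 4.49], [0.05, 2.63], [-2.56, 2.56]. Speed limits (rad/s): [2.57, 2.57, 3.14, 3.14, 3.14, 3.14].

### API

Orientations are given as a rotation vector (axis times angle).
In Python, from cell import r gives the robot as it stands.
- The arm moves only by the tool apply_moves, never from a script. Its argument "steps" is a list of rows, each a list of 3 entries, a list of its own where there are three numbers: the shift along the tool's x, y, z in m, then the turn about the tool's z in degrees, then the opening, from 0 (shut) to 1 (fully open). In form: [[[tx, ty, tz], turn, fingers], ...]. A call has 1 to 10 rows; each row shifts and turns the commanded pose from where the row before left it, along the tool's axes as they then stand; what a row does not reach is not made up. A row lasts 1/12 s, in which the tool goes at most 41.7 mm and 7.16 degrees, less where a joint would pass 70% of its speed; a pose out of reach is approached as far as the arm can. A call with a gripper value outside its range is refused whole. The fingers move at their own pace and stop on an object; "newtons" is the grip in N (left out, the last holds). Time passes only in rows, so rows that do not move let the fingers close. It gives the time, the measured TCP pose, the force, the opening and the grip force at its end, in the units of the state.
- r.state(): the state, without advancing time (a new reading comes with each control period).
- r.read_camera(name): name is "scene" or "top"; returns (picture, depth): 400x640x3 uint8, red, green, blue; 400x640 float32, m along the optical axis (not along the pixel's ray), 0 where there is no reading.
- r.camera_model(name): a dict with "intrinsics" (3x3 intrinsics, pixels), "world_from_camera" (4x4, takes a point from camera to world coordinates). Camera axes: x right, y down, z forward; pixel columns grow to the right and rows downward; lengths in m; the calibration is good to about 2 mm. A picture is of the moment at which its call begins. camera_model takes no time and is no camera call.
- r.job_done(): hands the job in; it is judged then, once.
The state is a dict: "t": time; "joint_pos": joint angles; "qd": joint speeds; "joint_torque": joint torques, N m; "tool_pos": TCP position; "tcp_rot": TCP orientation; "contact_force": force on the tool from outside, world axes, zero at the start; "ft_torque": the same for the moment, N m; "gripper_width": opening from 0.0 (shut) to 1.0 (fully open); "gripper_force": force on a finger pad.
Only numpy, scipy, OpenCV 4.12 (cv2) and the standard library are available. Lean on these libraries where they do the work, as an engineer would, in place of code of your own. Each camera call takes 0.05 s, during which the arm holds its last target. There are 200 camera calls.

### The job

Get the dry-block heater ready for use: lift its cover off and lay it flat, right way up, on the rubber mat; then seat every aluminium tube block standing on the bench in a bay of the heater, each fully home and flat in a bay of its own. Then put the cover back over both studs until it is down level on the deck all round, and only then press the start button; leave the other things on the bench where they are.

Things in the scene. Friction and masses are not known exactly. Their poses are not given: they have to be found in the camera images.
- heater: Dry-block heater, fixed, white, 200 mm deep (own x), 316 mm wide (own y). Flat aluminium deck 84 mm above the bench (own x -30 to +100 mm) with three bays in a row along own y, centred on own x = 35 mm, and one upright stud beyond each end of the row. Along its -x side a lower console slopes up at 0.33 rad. Origin: centre of its underside, at bench level; turned only about z.
- bay0 (a point): Centre of the floor of the bay at heater y = -72 mm; axes as the heater's. Each bay is 62 mm long along heater y, 44 mm wide along x, 24 mm deep, with plumb walls and sharp rims; flat floor 60 mm above the bench; 10 mm of deck between bays. Any block fits any bay with 1 mm to spare on each side, its long side along heater y.
- bay1 (a point): Centre of the floor of the middle bay (own y = 0 of the heater), same size.
- bay2 (a point): Centre of the floor of the bay at own y = +72 mm of the heater, same size.
- cover_seat (a point): Where the cover's origin comes when it is fully down on the deck: point on the deck (84 mm above the bench) above the middle bay's centre; axes as the heater's.
- stud0 (a point): Tip of the steel stud at heater y = -124 mm. Each stud is 8 mm thick and stands 34 mm above the deck; its last 8 mm taper to a 3 mm tip.
- stud1 (a point): Tip of the other stud, at own y = +124 mm of the heater.
- cover: The heater's cover, loose, about 0.35 kg: grey hood, open below, 66 mm wide (own x), 222 mm long (own y), 32 mm high, 3 mm walls. At each end a 6 mm thick, 36 mm wide lug at its lower edge, to 140 mm from the centre, with an 11.5 mm hole 124 mm from the centre that drops over a stud. Origin: centre of its lower rim; z up. Starts seated over the studs; fits either way round.
- cover_handle (a point): Middle of the cover's black bridge handle, 62 mm above its lower rim: a bar 104 mm long along the cover's y, 12 mm wide (x), 12 mm high, with 24 mm of free height under it between two 12 mm posts centred at cover y = -46 and +46 mm.
- mat: Dark rubber bench mat, fixed, 300 mm long (own x), 105 mm wide (own y), 2 mm thick, to the right of the heater. Origin: centre of its underside. The cover, 280 mm overall, lies along it.
- start (a joint): Travel of the start button in m: 0 up, 0.005 fully pressed (about 5 N). It springs back.
- start_top (a point): Centre of the top of the round black start button, 22 mm across, on the console at heater y = -85 mm. It moves along the console's downward normal, 0.33 rad from vertical; a straight downward push works as well. Its top stands about 22 mm proud of the panel.
- block_a: Solid aluminium tube block, loose, 60 mm long (own x), 42 mm wide (own y), 50 mm high, about 0.26 kg, with six 11 mm tube holes in its top. Origin: centre of its underside; z up. Stands upright on the bench, may be absent; seated in a bay, its top is 26 mm above the deck.
- block_b: Solid aluminium tube block, loose, 60 mm long (own x), 42 mm wide (own y), 50 mm high, about 0.26 kg, with twelve 7.5 mm tube holes in its top. Origin: centre of its underside; z up. Stands upright on the bench, may be absent; seated in a bay, its top is 26 mm above the deck.
- block_c: Solid aluminium tube block, loose, 60 mm long (own x), 42 mm wide (own y), 50 mm high, about 0.26 kg, with two 19 mm tube holes in its top. Origin: centre of its underside; z up. Stands upright on the bench, may be absent; seated in a bay, its top is 26 mm above the deck.
- dish: Bystander, to be left alone: small lidded culture dish, 55 mm across, 13 mm high, among the blocks. Origin: centre of its underside.
- bottle: Bystander, to be left alone: glass bottle with blue cap, 72 mm across, 150 mm high. Origin: centre of its underside.
- reagent: Bystander, to be left alone: small amber bottle, 44 mm across, 85 mm high. Origin: centre of its underside.
- tissue: Bystander, to be left alone: roll of tissue standing on end, 100 mm across, 95 mm high. Origin: centre of its underside.
- slide_box: Bystander, to be left alone: wooden slide box, 92 x 172 x 38 mm. Origin: centre of its underside.
- tube_rack: Bystander, to be left alone: white tube rack, 75 x 180 mm, 58 mm high with its tubes. Origin: centre of its underside.
- tip_box: Bystander, to be left alone: pipette tip box, 87 x 122 x 58 mm. Origin: centre of its underside.
- forceps: Bystander, to be left alone: steel forceps, 128 mm long, 8 mm high. Origin: centre of its underside.
Things that resemble listed ones, but are neither listed nor needed, are in the scene too. What is shaped like the block_c but red is not meant.

How it is judged:
On the way, in this order (a step that is already met when the one before it is completed fails the run):
1. the cover lies flat and at rest on the mat, its centre within 70 mm of the mat's centre (horizontal distance between cover and mat below 0.07 m and height (world z) of cover below 0.006 m and angle between cover's own z axis and vertical below 0.04 rad and linear speed of cover below 0.02 m/s), for 0.2 s.
2. every tube block present is fully home and flat in a bay (((horizontal distance between block_a and bay0 below 0.004 m and z of block_a in the frame of bay0 below 0.0025 m and angle between block_a's own z axis and vertical below 0.04 rad) or (horizontal distance between block_a and bay1 below 0.004 m and z of block_a in the frame of bay1 below 0.0025 m and angle between block_a's own z axis and vertical below 0.04 rad) or (horizontal distance between block_a and bay2 below 0.004 m and z of block_a in the frame of bay2 below 0.0025 m and angle between block_a's own z axis and vertical below 0.04 rad)) and ((horizontal distance between block_b and bay0 below 0.004 m and z of block_b in the frame of bay0 below 0.0025 m and angle between block_b's own z axis and vertical below 0.04 rad) or (horizontal distance between block_b and bay1 below 0.004 m and z of block_b in the frame of bay1 below 0.0025 m and angle between block_b's own z axis and vertical below 0.04 rad) or (horizontal distance between block_b and bay2 below 0.004 m and z of block_b in the frame of bay2 below 0.0025 m and angle between block_b's own z axis and vertical below 0.04 rad)) and ((horizontal distance between block_c and bay0 below 0.004 m and z of block_c in the frame of bay0 below 0.0025 m and angle between block_c's own z axis and vertical below 0.04 rad) or (horizontal distance between block_c and bay1 below 0.004 m and z of block_c in the frame of bay1 below 0.0025 m and angle between block_c's own z axis and vertical below 0.04 rad) or (horizontal distance between block_c and bay2 below 0.004 m and z of block_c in the frame of bay2 below 0.0025 m and angle between block_c's own z axis and vertical below 0.04 rad))), for 0.2 s.
3. the cover is back over both studs, level and down on the deck, with the blocks still home (all of step 2 and horizontal distance between cover and cover_seat below 0.004 m and z of cover in the frame of cover_seat below 0.003 m and angle between cover's own z axis and vertical below 0.025 rad and angle between the y axis of cover and the y axis of heater, either way round below 0.04 rad), for 0.2 s.
4. the start button is pressed at least 3.5 mm while the cover is on (horizontal distance between cover and cover_seat below 0.004 m and z of cover in the frame of cover_seat below 0.003 m and angle between cover's own z axis and vertical below 0.025 rad and angle between the y axis of cover and the y axis of heater, either way round below 0.04 rad and value of joint start above 0.0035 m), for 0.05 s.
At the end, for the whole second after the job is handed in: Every block present home in its own bay (within 2.5 mm of the floor, 4 mm of the centre, tilt < 0.04 rad); cover over both studs, within 3 mm of the deck and 4 mm of centre, level within 0.025 and aligned within 0.04 rad; button pressed after that and up again; all at rest (all of step 3 and value of joint start below 0.002 m and linear speed of each of cover, block_a, block_b, block_c below 0.02 m/s); the robot touches nothing.
It fails at once if a bystander (dish, forceps, bottles, tissue roll, boxes, rack) is pushed more than 5 cm away (distance of any of dish, bottle, reagent, tissue, slide_box, tube_rack, tip_box, forceps from where it was at the start of the episode above 0.05 m).
It fails at once if a bystander is knocked over (tilted past 0.6 rad) (angle between any of dish, bottle, reagent, tissue, slide_box, tube_rack, tip_box's own z axis and vertical above 0.6 rad).
Of block_a, block_b, block_c only 2 to 3 are there at a start; the rules pass over those that are not, and their reading is None.
At some moment in a run one of block_a, block_b, block_c, cover may be knocked a few centimetres aside while the robot is not near it.
It also fails if it takes over 210 s, if anything falls off the work surface, if the arm or the gripper's body presses on something with over 40 N, if the wrist force passes 120 N, or if a joint passes its speed limit or range.

## Working session

There is one attempt and no reset: what is moved stays moved. The work goes in short steps, Python scripts to look and compute and a tool call to move; the robot and the scene stay as the last step left them, time stands still between calls to the robot, and variables do not carry over. Pictures are saved under pics/ and viewed, at most 14 in all, crops included, and the job is handed in when it is done.

Besides the shell and the picture viewer there is one more tool, called after "Request:" in YAML: its name, and indented under it one key for each argument. apply_moves: Moves the arm, as the interface text tells. Its arguments: {"type":"object","properties":{"steps":{"type":"array"},"newtons":{"type":"number"}},"required":["steps"]}

```bash
ls; mkdir -p pics; cat > h.py <<'E'
import numpy as np, cv2
from cell import r
def shot(n):
    p,d=r.read_camera(n); return p,d
def cm(n):
    m=r.camera_model(n); return np.array(m["intrinsics"]),np.array(m["world_from_camera"])
def ray(n,u,v,z):
    K,T=cm(n); d=T[:3,:3]@np.linalg.solve(K,[u,v,1.]); o=T[:3,3]
    return o+d*(z-o[2])/d[2]
def cloud(n,d):
    K,T=cm(n); v,u=np.mgrid[:400,:640]
    P=np.stack([(u-K[0,2])/K[0,0]*d,(v-K[1,2])/K[1,1]*d,d],-1)
    return P@T[:3,:3].T+T[:3,3]
def pix(n,P):
    K,T=cm(n); q=np.linalg.inv(T)@np.append(P,1); q=K@q[:3]; return q[:2]/q[2]
E
python3 - <<'E'
from h import *
for n in ("top","scene"):
    p,d=shot(n); cv2.imwrite(f"pics/{n}0.png",p[...,::-1]); np.save(f"{n}0.npy",d); np.save(f"{n}0p.npy",p)
    print(n,cm(n), (d==0).mean())
print(r.state())
E
```

```text
pics
top (array([[380.28324442,   0.        , 322.99027405],
       [  0.        , 380.28324442, 201.19674696],
       [  0.        ,   0.        ,   1.        ]]), array([[ 0.02414982, -0.99727138,  0.06976085,  0.43648856],
       [-0.99970727, -0.02398843,  0.00315044,  0.01890444],
       [-0.00146839, -0.06981651, -0.99755877,  1.16318042],
       [ 0.        ,  0.        ,  0.        ,  1.        ]])) 0.00403125
scene (array([[444.6794182 ,   0.        , 323.49766833],
       [  0.        , 444.6794182 , 204.54498188],
       [  0.        ,   0.        ,   1.        ]]), array([[-0.33751283,  0.78496422, -0.51953466,  1.31980674],
       [ 0.94125161,  0.28812776, -0.17614709,  0.26767856],
       [ 0.01142319, -0.54846474, -0.83609565,  1.36429946],
       [ 0.        ,  0.        ,  0.        ,  1.        ]])) 0.00399609375
{'t': 0.1, 'joint_pos': array([-1.15001712e+00,  3.20247992e-01,  1.56553438e+00,  2.81732056e-05,
        1.25735244e+00, -1.99860565e-02]), 'qd': array([ 1.17049353e-03, -1.45055539e-03, -3.19830410e-03,  2.95541205e-04,
       -5.41236731e-05,  4.62474581e-04]), 'joint_torque': array([ 3.85191779e-04, -4.16406405e+01, -2.34704483e+01,  7.55516976e-05,
        4.90802558e-03,  1.70374631e-05]), 'tool_pos': array([ 0.24520986, -0.519776  ,  0.30316352]), 'tcp_rot': array([-3.06413271e+00, -6.86416750e-01,  4.40743509e-04]), 'contact_force': array([-0.26016196, -0.34678296,  0.29404073]), 'ft_torque': array([-3.15353595e-03, -2.47836642e-02, -1.81194678e-05]), 'gripper_force': 0.0, 'gripper_width': 1.0018438099535991}
```

View pics/top0.png

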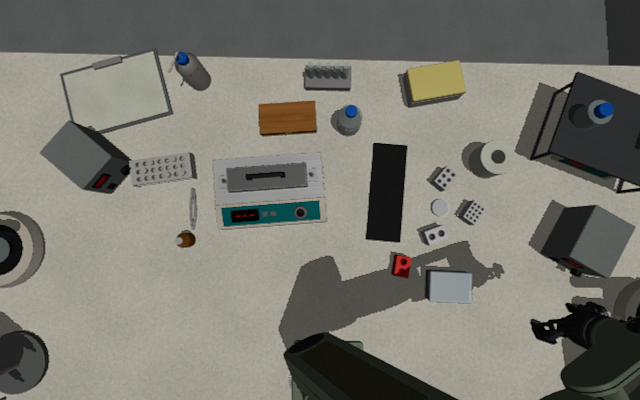

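View pics/scene0.png

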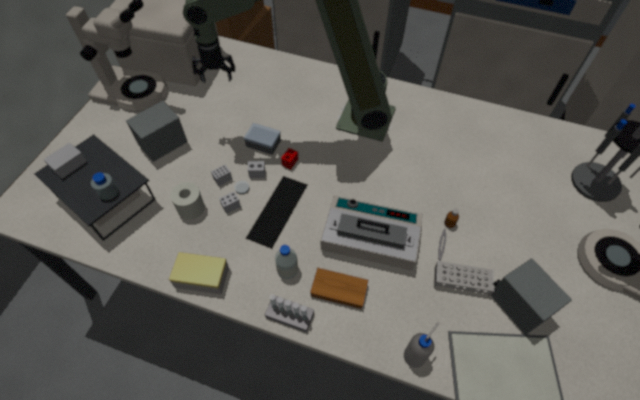

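The top view shows the heater at (270,190), the mat at (387,192), the six-hole block at (444,178), the twelve-hole block at (472,212) and the two-hole block at (433,234). The dish is at (440,207), and the red decoy is at (401,265). The console side faces the robot. The scene view agrees with this.

Candidates for each block:
- Grey blocks at (444,178), (472,212) and (433,234): chosen, as they match the hole counts and colour.
- Red two-hole block at (401,265): excluded.
- Light-grey box at (449,287): too large.

Candidates for the heater and mat:
- White heater at (270,190) with the cover: chosen.
- Grey devices at (90,160) and (590,240), and the one under the shelf at (590,175): excluded.
- Dark mat at (387,192): chosen over the dark shelf at (600,120).

```bash
cat >> h.py <<'E'
def rect(P,m,roi=None,close=0):
    """largest-component minAreaRect in world xy of masked cloud pixels"""
    m=m.astype(np.uint8)
    if roi: 
        k=np.zeros_like(m); k[roi[1]:roi[3],roi[0]:roi[2]]=1; m=m*k
    n,l,s,c=cv2.connectedComponentsWithStats(m)
    i=1+np.argmax(s[1:,4]); q=P[l==i]
    (c,wh,a)=cv2.minAreaRect((q[:,:2]*1000).astype(np.float32))
    if wh[0]<wh[1]: wh=wh[::-1]; a+=90
    return np.round(c,1),np.round(wh,1),round((a+90)%180-90,1),round(float(np.median(q[:,2])),4),len(q)
E
python3 - <<'E'
from h import *
for n,R in (("top",dict(hood=(215,150,325,200),deck=(205,145,335,240),mat=(360,130,415,250),a=(425,160,462,196),b=(457,195,490,228),c=(415,220,450,249),dish=(428,196,452,218),bottle=(330,95,370,140),tissue=(455,130,515,185))),
          ("scene",dict(hood=(320,190,425,270),deck=(315,190,430,275),mat=(240,170,312,250),a=(216,188,244,213),b=(210,164,233,185),c=(246,158,268,181)))):
    d=np.load(f"{n}0.npy"); p=np.load(f"{n}0p.npy"); P=cloud(n,d); z=P[...,2]
    Z=dict(hood=(.105,.130),deck=(.078,.2),mat=(-.01,.012),a=(.042,.06),b=(.042,.06),c=(.042,.06),dish=(.008,.02),bottle=(.02,.2),tissue=(.08,.12))
    for k,roi in R.items():
        m=(z>Z[k][0])&(z<Z[k][1])
        if k=="mat": m&=p.max(2)<60
        print(n,k,*rect(P,m,roi))
p=np.load("top0p.npy")[...,::-1]; s=np.load("scene0p.npy")[...,::-1]
A=cv2.resize(p[135:265,370:530],(800,650))[:600]; 
cv2.imwrite("pics/crop1.png",A)
E
```

```text
top hood [573.9 183.1] [222.4  67. ] -84.4 0.1162 1735
top deck [547.5 180.6] [315.8 188.5] -84.2 0.0856 6037
top mat [ 553.  -170.1] [298.6 104.1] -3.6 0.0029 3221
top a [ 591.9 -335.4] [62.5 42.5] -39.3 0.0505 267
top b [ 492.5 -419. ] [61.2 43.1] -34.2 0.0506 290
top c [ 423.8 -308.1] [61.4 42.3] -68.8 0.0505 259
top dish [ 506.5 -332.8] [54.4 51.8] -88.7 0.0136 262
top bottle [754.1 -46.5] [70.3 69.9] 43.7 0.1051 625
top tissue [ 649.4 -467.1] [98.5 98.4] -1.8 0.0959 909
scene hood [576.4 183.4] [221.6  73.1] -84.2 0.1153 1156
scene deck [555.7 181.1] [317.1 182.6] -85.1 0.0867 3811
scene mat [ 551.9 -168.5] [296.5 101.6] -3.5 0.0015 1837
scene a [ 595.4 -334.5] [60.2 50.5] -40.2 0.0489 172
scene b [ 495.  -418.4] [60. 48.] -31.9 0.0488 152
scene c [ 426.6 -307.2] [56.9 52.2] -65.5 0.0494 143
```

View pics/crop1.png

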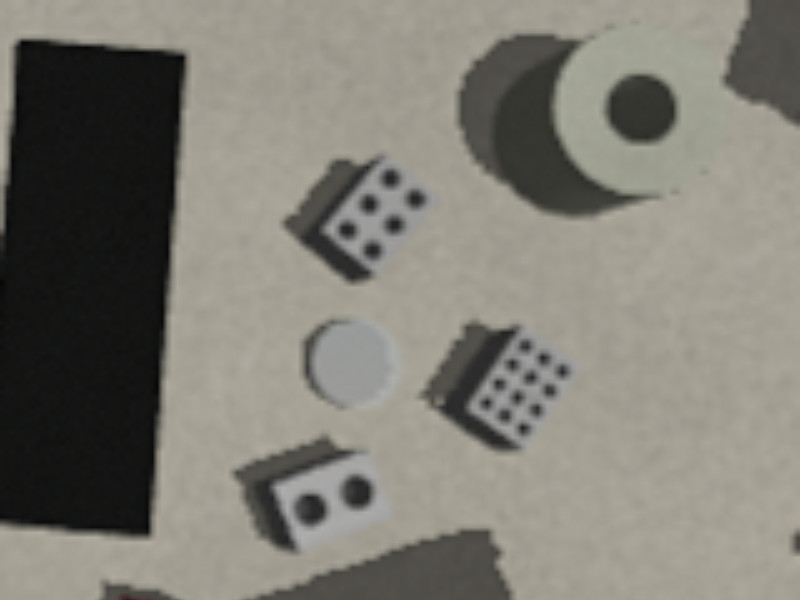

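Crop: six holes at (375,215), twelve at (520,385) and two at (335,500), so all three blocks are present and confirmed. First move: the cover handle.

```bash
cat >> h.py <<'E'
from scipy.spatial.transform import Rotation as Ro
def plan(x,y,z,yaw=None):
    """mm, deg (world angle of tool y, mod 180). prints turn, then shift in the tool axes after that turn"""
    s=r.state(); R=Ro.from_rotvec(s["tcp_rot"]).as_matrix(); p=np.array(s["tool_pos"])*1000
    cur=np.degrees(np.arctan2(R[1,1],R[0,1])); t=0
    if yaw is not None: t=-((yaw-cur+90)%180-90); 
    R2=R@Ro.from_euler("z",t,degrees=True).as_matrix()
    print("t%.2f tcp"%s["t"],p.round(1),"yaw %.2f tilt %.2f"%(cur,np.degrees(np.arccos(-R[2,2]))),"q6 %.2f"%s["joint_pos"][5],"grip %.3f %.1f"%(s["gripper_width"],s["gripper_force"]),"F",np.round(s["contact_force"],1))
    print(" turn %.2f shift"%t,(R2.T@(np.array([x,y,z])-p)).round(1))
E
python3 - <<'E'
from h import *
plan(574,183.2,300,5.7)
E
```

```text
t0.10 tcp [ 245.2 -519.8  303.2] yaw -64.75 tilt 0.09 q6 -0.02 grip 1.002 0.0 F [-0.3 -0.3  0.3]
 turn -70.45 shift [666.8 397.    4. ]
```

Request:
apply_moves:
  steps:
    - [[0,0,0],-7,0.6]
    - [[0,0,0],-7,0.6]
    - [[0,0,0],-7,0.6]
    - [[0,0,0],-7,0.6]
    - [[0,0,0],-7,0.6]
    - [[0,0,0],-7,0.6]
    - [[0,0,0],-7,0.6]
    - [[0,0,0],-7,0.6]
    - [[0,0,0],-7,0.6]
    - [[0,0,0],-7,0.6]
  newtons: 60

```text
t: 0.93
tool_pos: [0.2452, -0.5199, 0.3034]
tcp_rot: [-2.11, -2.327, -0.001]
contact_force: [0.0, 0.2, -0.1]
gripper_width: 0.602
gripper_force: 0.0
```

Request:
apply_moves:
  steps:
    - [[0.028,0.0167,0],0,0.6]
    - [[0.028,0.0167,0],0,0.6]
    - [[0.028,0.0167,0],0,0.6]
    - [[0.028,0.0167,0],0,0.6]
    - [[0.028,0.0167,0],0,0.6]
    - [[0.028,0.0167,0],0,0.6]
    - [[0.028,0.0167,0],0,0.6]
    - [[0.028,0.0167,0],0,0.6]
    - [[0.028,0.0167,0],0,0.6]
    - [[0.028,0.0167,0],0,0.6]

```text
t: 1.77
tool_pos: [0.3862, -0.2243, 0.3037]
tcp_rot: [-2.117, -2.32, 0.0]
contact_force: [0.3, -0.6, -0.3]
gripper_width: 0.601
gripper_force: 0.0
```

Request:
apply_moves:
  steps:
    - [[0.028,0.0167,0],0,0.6]
    - [[0.028,0.0167,0],0,0.6]
    - [[0.028,0.0167,0],0,0.6]
    - [[0.028,0.0167,0],0,0.6]
    - [[0.028,0.0167,0],0,0.6]
    - [[0.028,0.0167,0],0,0.6]
    - [[0.028,0.0167,0],0,0.6]
    - [[0.028,0.0167,0],0,0.6]
    - [[0.028,0.0167,0],0,0.6]
    - [[0.028,0.0167,0],0,0.6]

```text
t: 2.6
tool_pos: [0.5269, 0.0698, 0.3035]
tcp_rot: [-2.117, -2.321, 0.001]
contact_force: [0.4, 1.1, -0.3]
gripper_width: 0.6
gripper_force: 0.0
```

```bash
python3 - <<'E'
from h import *
plan(574,183.2,200,5.7)
E
```

```text
t2.60 tcp [526.9  69.8 303.5] yaw 5.27 tilt 0.05 q6 0.02 grip 0.600 0.0 F [ 0.4  1.1 -0.3]
 turn -0.43 shift [108.2  58.3 103.5]
```

Request:
apply_moves:
  steps:
    - [[0.025,0.0135,0],-0.4,0.6]
    - [[0.025,0.0135,0],0,0.6]
    - [[0.025,0.0135,0],0,0.6]
    - [[0.022,0.012,0],0,0.6]
    - [[0,0,0.02],0,0.6]
    - [[0,0,0.02],0,0.6]
    - [[0,0,0.01],0,0.6]
    - [[0,0,0],0,0.6]
    - [[0,0,0],0,0.6]
    - [[0,0,0],0,0.6]

```text
t: 3.43
tool_pos: [0.57, 0.1696, 0.255]
tcp_rot: [2.109, 2.327, 0.002]
contact_force: [-0.8, -0.2, -0.4]
gripper_width: 0.598
gripper_force: 0.0
```

```bash
python3 - <<'E'
from h import *
plan(574,183.2,200,5.7)
p,d=shot("scene"); cv2.imwrite("pics/s1.png",cv2.resize(p[150:290,280:460,::-1],(720,560)))
E
```

```text
t3.43 tcp [570.  169.6 255. ] yaw 5.63 tilt 0.10 q6 0.17 grip 0.598 0.0 F [-0.8 -0.2 -0.4]
 turn -0.07 shift [13.1  5.2 55. ]
```

View pics/s1.png

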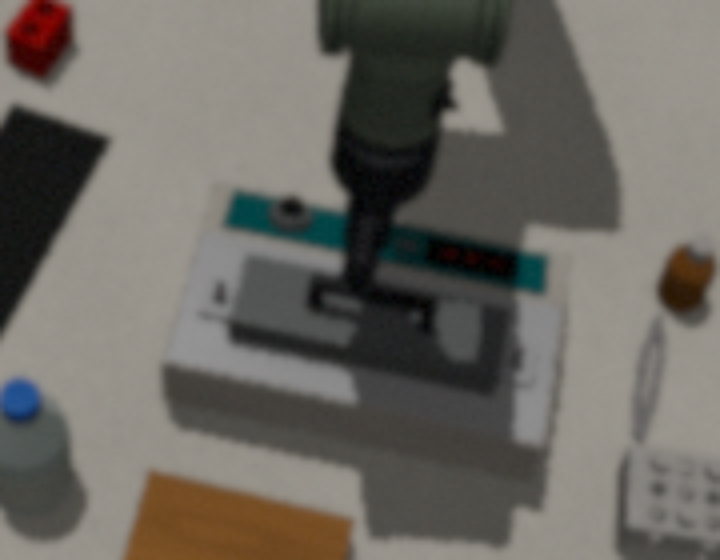

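The gripper hovers over the handle (crop 380,290), still 13 mm short. I'll correct that, descend and close.

Request:
apply_moves:
  steps:
    - [[0.013,0.005,0],0,0.6]
    - [[0,0,0.015],0,0.6]
    - [[0,0,0.015],0,0.6]
    - [[0,0,0.015],0,0.6]
    - [[0,0,0.01],0,0.6]
    - [[0,0,0],0,0.6]
    - [[0,0,0],0,0.6]
    - [[0,0,0],0,0.6]

```text
t: 4.15
tool_pos: [0.5739, 0.1837, 0.1999]
tcp_rot: [2.108, 2.328, 0.003]
contact_force: [0.1, -0.0, 0.6]
gripper_width: 0.602
gripper_force: 0.0
```

Request:
apply_moves:
  steps:
    - [[0,0,0],0,0]
    - [[0,0,0],0,0]
    - [[0,0,0],0,0]
    - [[0,0,0],0,0]
    - [[0,0,0],0,0]
    - [[0,0,0],0,0]
    - [[0,0,0],0,0]
    - [[0,0,0],0,0]

```text
t: 4.82
tool_pos: [0.5739, 0.1833, 0.1995]
tcp_rot: [2.108, 2.327, 0.003]
contact_force: [2.4, 0.5, 3.1]
gripper_width: 0.122
gripper_force: 59.9
```

```bash
python3 - <<'E'
from h import *
plan(574,183.2,200,5.7); print(r.state()["ft_torque"])
E
```

```text
t4.82 tcp [573.9 183.3 199.5] yaw 5.65 tilt 0.13 q6 0.19 grip 0.122 59.9 F [2.4 0.5 3.1]
 turn -0.05 shift [-0.1  0.1 -0.5]
[-0.01669319 -0.3217727  -0.02598105]
```

Gripped with only small side forces, so the alignment is good. Lift.

Request:
apply_moves:
  steps:
    - [[0,0,-0.004],0,0]
    - [[0,0,-0.006],0,0]
    - [[0,0,-0.008],0,0]
    - [[0,0,-0.01],0,0]
    - [[0,0,-0.01],0,0]
    - [[0,0,-0.01],0,0]
    - [[0,0,-0.015],0,0]
    - [[0,0,-0.015],0,0]
    - [[0,0,-0.012],0,0]
    - [[0,0,0],0,0]

```text
t: 5.65
tool_pos: [0.5738, 0.1835, 0.2926]
tcp_rot: [2.107, 2.326, 0.007]
contact_force: [0.2, -0.3, -2.9]
gripper_width: 0.13
gripper_force: 59.1
```

```bash
python3 - <<'E'
from h import *
plan(553,-169.5,280,-93.6); print(r.state()["ft_torque"])
p,d=shot("top"); P=cloud("top",d); z=P[...,2]
np.save("top1.npy",d); np.save("top1p.npy",p); cv2.imwrite("pics/t1.png",cv2.resize(p[120:250,190:350,::-1],(738,600)))
E
```

```text
t5.65 tcp [573.8 183.5 292.6] yaw 5.66 tilt 0.32 q6 0.19 grip 0.130 59.1 F [ 0.2 -0.3 -2.9]
 turn -80.74 shift [  -1.3 -353.7   12. ]
[ 0.03789038 -0.05061882  0.01740138]
```

View pics/t1.png

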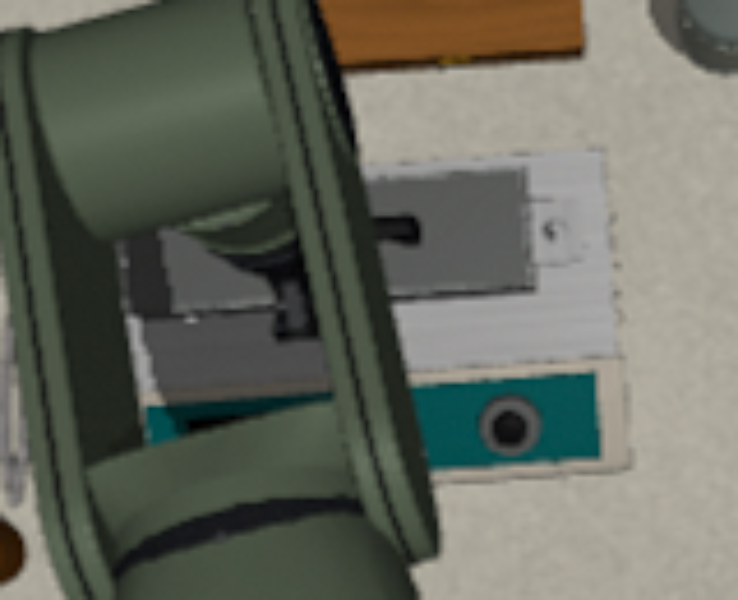

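Only the weight (about 3 N) remains on the wrist, and the lug at crop (555,230) shows the hole clear of the stud, so the cover is up. Next I turn it and carry it to the mat.

Request:
apply_moves:
  steps:
    - [[0,0,0],-7,0]
    - [[0,0,0],-7,0]
    - [[0,0,0],-7,0]
    - [[0,0,0],-7,0]
    - [[0,0,0],-7,0]
    - [[0,0,0],-7,0]
    - [[0,0,0],-7,0]
    - [[0,0,0],-7,0]
    - [[0,0,0],-7,0]
    - [[0,0,0],-7,0]

```text
t: 6.53
tool_pos: [0.5724, 0.183, 0.2879]
tcp_rot: [-0.383, -3.116, 0.002]
contact_force: [0.3, 0.2, -3.5]
gripper_width: 0.129
gripper_force: 59.0
```

Request:
apply_moves:
  steps:
    - [[0,0,0],-6,0]
    - [[0,0,0],-4.7,0]
    - [[0,-0.02,0],0,0]
    - [[0,-0.028,0],0,0]
    - [[0,-0.028,0],0,0]
    - [[0,-0.028,0],0,0]
    - [[0,-0.028,0],0,0]
    - [[0,-0.028,0],0,0]
    - [[0,-0.028,0],0,0]
    - [[0,-0.028,0],0,0]

```text
t: 7.37
tool_pos: [0.5584, -0.0335, 0.288]
tcp_rot: [-0.1, -3.137, -0.0]
contact_force: [0.4, 0.4, -3.1]
gripper_width: 0.127
gripper_force: 59.0
```

Request:
apply_moves:
  steps:
    - [[0,-0.028,0],0,0]
    - [[0,-0.028,0],0,0]
    - [[0,-0.028,0],0,0]
    - [[0,-0.028,0],0,0]
    - [[0,-0.018,0],0,0]
    - [[0,0,0],0,0]
    - [[0,0,0],0,0]
    - [[0,0,0],0,0]

```text
t: 8.03
tool_pos: [0.5507, -0.1615, 0.2882]
tcp_rot: [-0.1, -3.138, -0.002]
contact_force: [0.1, 0.4, -3.3]
gripper_width: 0.125
gripper_force: 59.1
```

```bash
python3 - <<'E'
from h import *
plan(553,-169.5,118,-93.6)
E
```

```text
t8.03 tcp [ 550.7 -161.5  288.2] yaw 86.35 tilt 0.12 q6 -1.81 grip 0.125 59.1 F [ 0.1  0.4 -3.3]
 turn -0.05 shift [ -3.1  -8.  170.2]
```

Request:
apply_moves:
  steps:
    - [[-0.003,-0.008,0.01],0,0]
    - [[0,0,0.025],0,0]
    - [[0,0,0.025],0,0]
    - [[0,0,0.025],0,0]
    - [[0,0,0.025],0,0]
    - [[0,0,0.025],0,0]
    - [[0,0,0.015],0,0]
    - [[0,0,0.01],0,0]
    - [[0,0,0],0,0]
    - [[0,0,0],0,0]

```text
t: 8.87
tool_pos: [0.5539, -0.17, 0.1287]
tcp_rot: [-0.099, -3.14, -0.0]
contact_force: [-0.1, 0.2, -2.7]
gripper_width: 0.128
gripper_force: 59.1
```

Request:
apply_moves:
  steps:
    - [[0,0,0.003],0,0]
    - [[0,0,0.003],0,0]
    - [[0,0,0.002],0,0]
    - [[0,0,0.002],0,0]
    - [[0,0,0],0,0]
    - [[0,0,0],0,0]

```text
t: 9.37
tool_pos: [0.5537, -0.1703, 0.119]
tcp_rot: [0.1, 3.14, -0.0]
contact_force: [0.3, 0.8, -3.1]
gripper_width: 0.128
gripper_force: 59.1
```

```bash
python3 - <<'E'
from h import *
plan(553,-169.5,118,-93.6)
E
```

```text
t9.37 tcp [ 553.7 -170.3  119. ] yaw 86.35 tilt 0.01 q6 -1.83 grip 0.128 59.1 F [ 0.3  0.8 -3.1]
 turn -0.05 shift [0.7 0.7 1. ]
```

Request:
apply_moves:
  steps:
    - [[0,0,0.001],0,0]
    - [[0,0,0.001],0,0]
    - [[0,0,0],0,0]
    - [[0,0,0],0,0]
    - [[0,0,0],0,0.5]
    - [[0,0,0],0,0.5]
    - [[0,0,0],0,0.5]
    - [[0,0,0],0,0.5]
    - [[0,0,0],0,0.5]
    - [[0,0,0],0,0.5]

```text
t: 10.2
tool_pos: [0.5537, -0.1703, 0.1169]
tcp_rot: [0.1, 3.14, -0.0]
contact_force: [0.7, -0.4, 0.1]
gripper_width: 0.502
gripper_force: 0.0
```

Request:
apply_moves:
  steps:
    - [[0,0,-0.01],0,0.7]
    - [[0,0,-0.02],0,0.7]
    - [[0,0,-0.03],0,0.7]
    - [[0,0,-0.03],0,0.7]
    - [[0,0,-0.03],0,0.7]
    - [[0,0,-0.02],0,0.7]
    - [[0,0,0],0,0.7]
    - [[0,0,0],0,0.7]

```text
t: 10.87
tool_pos: [0.554, -0.1703, 0.2588]
tcp_rot: [0.1, 3.137, -0.002]
contact_force: [-0.7, 0.3, -0.3]
gripper_width: 0.697
gripper_force: 0.0
```

```bash
python3 - <<'E'
from h import *
for n,R in (("top",dict(hood=(350,120,430,260),a=(425,160,462,196),b=(457,195,490,228),c=(415,220,450,249))),
          ("scene",dict(hood=(230,160,320,255),a=(216,188,244,213),b=(210,164,233,185),c=(246,158,268,181)))):
    p,d=shot(n); P=cloud(n,d); z=P[...,2]; cv2.imwrite(f"pics/{n}2.png",p[...,::-1])
    for k,roi in R.items():
        m=(z>(.042 if k!="hood" else .025))&(z<(.06 if k!="hood" else .04))
        print(n,k,*rect(P,m,roi))
# full rack of block angle: a 42mm grip along own y
plan(593,-335,200,-39.3+90)
E
```

```text
top hood [ 506.5 -149.8] [127.9  31.8] -3.8 0.0349 380Traceback (most recent call last):
  File "<stdin>", line 7, in <module>
  File "h.py", line 22, in rect
    i=1+np.argmax(s[1:,4]); q=P[l==i]
        ~~~~~~~~~^^^^^^^^^
    return _wrapfunc(a, 'argmax', axis=axis, out=out, **kwds)
    return bound(*args, **kwds)
ValueError: attempt to get argmax of an empty sequence
```

View pics/top2.png

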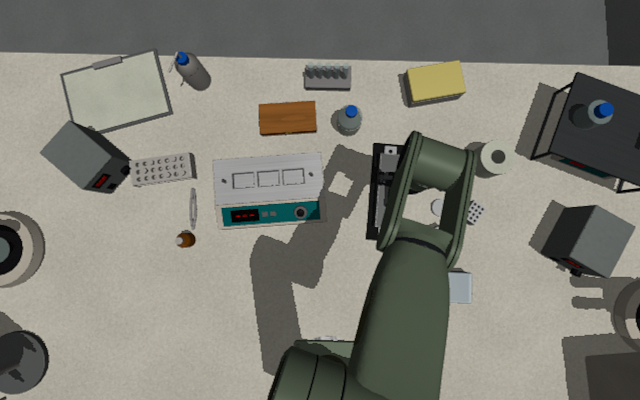

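The cover lies on the mat with the arm above it at (390,190). The heater's empty bays are at (243,180), (268,179) and (293,177), with studs at (223,181) and (311,174). I'll measure bays and studs, and look at the blocks through the scene camera.

```bash
python3 - <<'E'
from h import *
p,d=shot("top"); P=cloud("top",d); z=P[...,2]
np.save("top3.npy",d); np.save("top3p.npy",p)
m=((z<.080)&(z>.04)).astype(np.uint8); k=np.zeros_like(m); k[163:195,225:310]=1
n,l,s,c=cv2.connectedComponentsWithStats(m*k)
K,T=cm("top")
C=[]
for i in range(1,n):
    if s[i,4]<60: continue
    v,u=np.nonzero(l==i)
    q=np.array([ray("top",a,b,.084)[:2] for a,b in zip(u,v)])*1000
    print(c[i].round(1),s[i,4],q.mean(0).round(1),[np.round(t,1) for t in cv2.minAreaRect(q.astype(np.float32))])
    C.append(q.mean(0))
# darkness of outline (grey edges); studs by depth
m=(z>.092)&(z<.13); k[:]=0; k[150:200,210:325]=1
n,l,s,c=cv2.connectedComponentsWithStats(m.astype(np.uint8)*k)
for i in range(1,n): 
    g=l==i; print("stud",c[i],s[i,4],(P[g].mean(0)*1000).round(1), z[g].max(), (ray("top",*c[i],.11)*1000).round(1))
deck=(z>.078)&(z<.09); k[:]=0; k[145:205,205:335]=1
print("deck",rect(P,deck&(k>0)))
g=cv2.cvtColor(p,cv2.COLOR_RGB2GRAY); cv2.imwrite("pics/bay.png",cv2.resize(p[150:204,208:328,::-1],(800,360),interpolation=cv2.INTER_NEAREST))
ps,ds=shot("scene"); P=cloud("scene",ds); z=P[...,2]
for k2,roi in dict(a=(216,188,244,213),b=(210,164,233,185),c=(246,158,268,181),hood=(230,160,320,255)).items():
    try: print(k2,*rect(P,(z>(.042 if k2!="hood" else .025))&(z<(.06 if k2!="hood" else .04)),roi))
    except Exception as e: print(k2,"none")
plan(593,-335,200,-39.3+90)
E
```

```text
[292.5 176.4] 329 [580.8 111.1] [array([579.2, 111.1]), array([46.1, 60.1]), np.float64(1.6)]
[267.6 178.3] 324 [573.7 182.2] [array([573.9, 182.5]), array([43.5, 61.2]), np.float64(5.8)]
[242.4 180.3] 326 [566.4 254. ] [array([567.1, 254.8]), array([46. , 62.8]), np.float64(1.4)]
stud [310.125 173.875] 8 [585.2  59.8 113.3] 0.11966119584930857 [585.7  60.  110. ]
stud [222.45454545 180.63636364] 11 [561.1 304.5 107.6] 0.11786345817564947 [560.8 303.8 110. ]
deck (array([565.5, 182.2]), array([316. , 152.1]), -84.6, 0.084, 4437)
a [ 594.9 -334.4] [61.2 46.7] -37.0 0.0483 172
b [ 495.6 -418. ] [62.1 48. ] -31.1 0.0481 166
c [ 440.4 -318.8] [53.8 29. ] 62.2 0.049 54
hood [ 554.2 -169.8] [226.4  70.3] -3.8 0.0334 862
t11.02 tcp [ 553.  -170.   255.7] yaw 86.35 tilt 0.15 q6 -1.83 grip 0.702 0.0 F [ 0.5 -0.1  0.5]
 turn 35.65 shift [-135.6 -102.3   55.4]
```

View pics/bay.png

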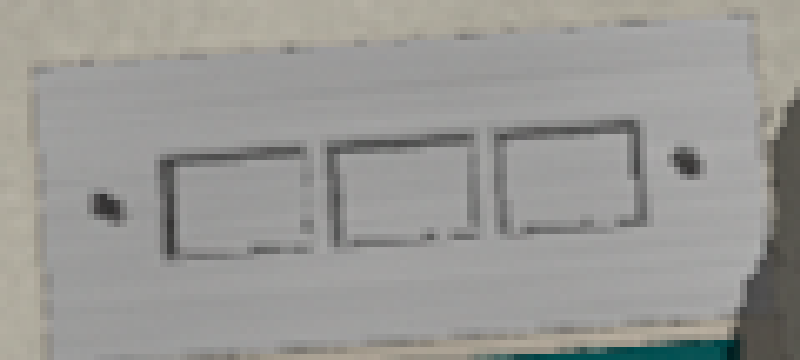

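Bays in robot coordinates: bay0 (580.9,110.9), bay1 (573.7,182.5), bay2 (566.5,254.1), yaw 5.75°. The crop shows all three bays empty. For block_a I'll pinch the long side first to centre it, then re-grip across the 42 mm side.

```bash
sed -i 's/def plan(x,y,z,yaw=None):/def plan(x,y,z,yaw=None,full=0):/; s/t=-((yaw-cur+90)%180-90); /t=-(yaw-cur) if full else -((yaw-cur+90)%180-90)/' h.py
python3 - <<'E'
from h import *
d=np.load("top0.npy"); P=cloud("top",d); z=P[...,2]
for k,roi in dict(a=(425,160,462,196),b=(457,195,490,228),c=(415,220,450,249)).items():
    m=((z>.044)&(z<.06)).astype(np.uint8); g=np.zeros_like(m); g[roi[1]:roi[3],roi[0]:roi[2]]=1
    v,u=np.nonzero(m*g); q=np.array([ray("top",a,b,.05)[:2] for a,b in zip(u,v)])*1000
    w,V=np.linalg.eigh(np.cov(q.T)); print(k,q.mean(0).round(1),np.degrees(np.arctan2(V[1,1],V[0,1])).round(1))
plan(593,-335,160,-39.3,1)
E
```

```text
a [ 591.8 -335.3] 141.2
b [ 492.  -418.6] 144.2
c [ 423.7 -308. ] 112.0
t11.02 tcp [ 553.  -170.   255.7] yaw 86.35 tilt 0.15 q6 -1.83 grip 0.702 0.0 F [ 0.5 -0.1  0.5]
 turn 125.65 shift [-102.2  135.7   95.4]
```

Request:
apply_moves:
  steps:
    - [[0,0,0],7,0.7]
    - [[0,0,0],7,0.7]
    - [[0,0,0],7,0.7]
    - [[0,0,0],7,0.7]
    - [[0,0,0],7,0.7]
    - [[0,0,0],7,0.7]
    - [[0,0,0],7,0.7]
    - [[0,0,0],7,0.7]
    - [[0,0,0],7,0.7]
    - [[0,0,0],7,0.7]

```text
t: 11.85
tool_pos: [0.5531, -0.1701, 0.2552]
tcp_rot: [-1.888, -2.507, 0.002]
contact_force: [0.1, -0.2, -0.0]
gripper_width: 0.701
gripper_force: 0.0
```

Request:
apply_moves:
  steps:
    - [[0,0,0],7,0.8]
    - [[0,0,0],7,0.8]
    - [[0,0,0],7,0.8]
    - [[0,0,0],7,0.8]
    - [[0,0,0],7,0.8]
    - [[0,0,0],7,1]
    - [[0,0,0],7,1]
    - [[0,0,0],6.6,1]
    - [[-0.02,0.027,0],0,1]
    - [[-0.02,0.027,0],0,1]

```text
t: 12.68
tool_pos: [0.5698, -0.2346, 0.2556]
tcp_rot: [-2.834, -1.349, 0.003]
contact_force: [0.8, 0.8, -0.5]
gripper_width: 0.998
gripper_force: 0.0
```

Request:
apply_moves:
  steps:
    - [[-0.02,0.027,0],0,1]
    - [[-0.02,0.027,0],0,1]
    - [[-0.02,0.027,0],0,1]
    - [[0,0,0.02],0,1]
    - [[0,0,0.03],0,1]
    - [[0,0,0.03],0,1]
    - [[0,0,0],0,1]
    - [[0,0,0],0,1]
    - [[0,0,0],0,1]
  newtons: 25

```text
t: 13.43
tool_pos: [0.5955, -0.3332, 0.1777]
tcp_rot: [2.837, 1.346, 0.001]
contact_force: [-0.5, -0.1, 0.7]
gripper_width: 1.0
gripper_force: 0.0
```

```bash
python3 - <<'E'
from h import *
plan(592,-335.2,98,-39)
p,d=shot("scene"); cv2.imwrite("pics/s3.png",cv2.resize(p[130:250,170:330,::-1],(800,600)))
E
```

```text
t13.43 tcp [ 595.5 -333.2  177.7] yaw -39.23 tilt 0.06 q6 0.16 grip 1.000 0.0 F [-0.5 -0.1  0.7]
 turn -0.23 shift [-3.7 -1.6 79.7]
```

View pics/s3.png

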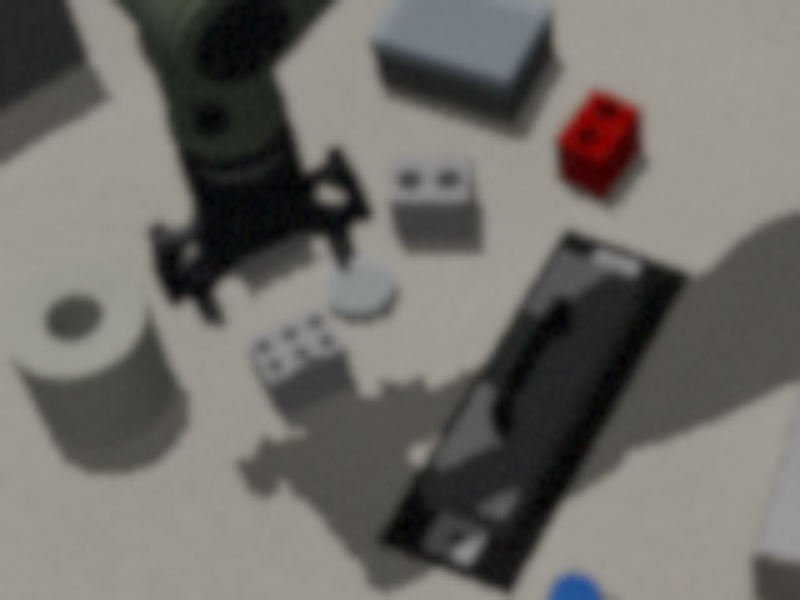

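The gripper is above block_a (six holes at crop 300,345), tissue and dish clear. Descend and pinch along the long side.

Request:
apply_moves:
  steps:
    - [[-0.0037,-0.0016,0],0,1]
    - [[0,0,0.02],0,1]
    - [[0,0,0.02],0,1]
    - [[0,0,0.02],0,1]
    - [[0,0,0.012],0,1]
    - [[0,0,0.008],0,1]
    - [[0,0,0],0,1]
    - [[0,0,0],0,1]

```text
t: 14.15
tool_pos: [0.5918, -0.3352, 0.0977]
tcp_rot: [2.837, 1.346, 0.001]
contact_force: [0.1, 0.0, -0.2]
gripper_width: 1.001
gripper_force: 0.0
```

Request:
apply_moves:
  steps:
    - [[0,0,0],0,0.5]
    - [[0,0,0],0,0.5]
    - [[0,0,0],0,0.5]
    - [[0,0,0],0,0.5]
    - [[0,0,0],0,0.5]
    - [[0,0,0],0,0.5]
    - [[0,0,0],0,0.5]
    - [[0,0,0],0,0.5]

```text
t: 14.82
tool_pos: [0.5922, -0.3354, 0.0985]
tcp_rot: [2.836, 1.345, 0.003]
contact_force: [-0.2, -0.4, 6.1]
gripper_width: 0.699
gripper_force: 29.3
```

```bash
python3 - <<'E'
from h import *
plan(592,-335.2,98,-39)
E
```

```text
t14.82 tcp [ 592.2 -335.4   98.5] yaw -39.24 tilt 0.18 q6 0.15 grip 0.699 29.3 F [-0.2 -0.4  6.1]
 turn -0.24 shift [ 0.1 -0.3  0.5]
```

Request:
apply_moves:
  steps:
    - [[0,0,0],0,1]
    - [[0,0,0],0,1]
    - [[0,0,0],0,1]
    - [[0,0,0],0,1]
    - [[0,0,0],0,1]
    - [[0,0,0],-6,1]
    - [[0,0,0],-7,1]
    - [[0,0,0],-7,1]
    - [[0,0,0],-7,1]
    - [[0,0,0],-7,1]

```text
t: 15.65
tool_pos: [0.5913, -0.3349, 0.0967]
tcp_rot: [-2.314, -2.124, 0.0]
contact_force: [0.7, 0.4, 0.1]
gripper_width: 1.0
gripper_force: 0.0
```

Request:
apply_moves:
  steps:
    - [[0,0,0],-7,1]
    - [[0,0,0],-7,1]
    - [[0,0,0],-7,1]
    - [[0,0,0],-7,1]
    - [[0,0,0],-7,1]
    - [[0,0,0],-7,1]
    - [[0,0,0],-7,1]
    - [[0,0,0],-7,1]
    - [[0,0,0],0,1]
    - [[0,0,0],0,1]

```text
t: 16.48
tool_pos: [0.5914, -0.3349, 0.0968]
tcp_rot: [-1.059, -2.957, 0.0]
contact_force: [0.3, 0.7, 0.4]
gripper_width: 0.999
gripper_force: 0.0
```

Request:
apply_moves:
  steps:
    - [[0,0,0],0,0.3]
    - [[0,0,0],0,0.3]
    - [[0,0,0],0,0.3]
    - [[0,0,0],0,0.3]
    - [[0,0,0],0,0.3]
    - [[0,0,0],0,0.3]
    - [[0,0,0],0,0.3]
    - [[0,0,0],0,0.3]
    - [[0,0,0],0,0.3]
  newtons: 60

```text
t: 17.23
tool_pos: [0.5917, -0.335, 0.0973]
tcp_rot: [1.055, 2.958, -0.0]
contact_force: [0.1, -0.3, 3.7]
gripper_width: 0.474
gripper_force: 63.3
```

Request:
apply_moves:
  steps:
    - [[0,0,-0.005],0,0.3]
    - [[0,0,-0.015],0,0.3]
    - [[0,0,-0.03],0,0.3]
    - [[0,0,-0.03],0,0.3]
    - [[0,0,-0.03],0,0.3]
    - [[0,0,-0.02],0,0.3]
    - [[0,0,0],0,0.3]
    - [[0,0,0],0,0.3]

```text
t: 17.9
tool_pos: [0.5911, -0.3349, 0.2269]
tcp_rot: [1.055, 2.959, -0.001]
contact_force: [0.0, -0.6, -4.1]
gripper_width: 0.48
gripper_force: 62.8
```

```bash
python3 - <<'E'
from h import *
plan(566.5,254.1,230,5.75)
plan(580.9,110.9,230,5.75)
E
```

```text
t17.90 tcp [ 591.1 -334.9  226.9] yaw 50.76 tilt 0.02 q6 -1.42 grip 0.480 62.8 F [ 0.  -0.6 -4.1]
 turn 45.01 shift [588.5  34.5  -3.3]
t17.90 tcp [ 591.1 -334.9  226.9] yaw 50.76 tilt 0.02 q6 -1.42 grip 0.480 62.8 F [ 0.  -0.6 -4.1]
 turn 45.01 shift [444.5  34.5  -3.3]
```

Block_a is held. I turn it and carry it to bay2.

Request:
apply_moves:
  steps:
    - [[0,0,0],7,0.3]
    - [[0,0,0],7,0.3]
    - [[0,0,0],7,0.3]
    - [[0,0,0],7,0.3]
    - [[0,0,0],7,0.3]
    - [[0,0,0],6,0.3]
    - [[0,0,0],4,0.3]
    - [[0.02,0.002,0],0,0.3]
    - [[0.03,0.002,0],0,0.3]
    - [[0.03,0.002,0],0,0.3]

```text
t: 18.73
tool_pos: [0.5877, -0.254, 0.223]
tcp_rot: [-2.105, -2.323, 0.003]
contact_force: [0.2, 0.4, -3.3]
gripper_width: 0.481
gripper_force: 62.7
```

Request:
apply_moves:
  steps:
    - [[0.03,0.002,0],0,0.3]
    - [[0.03,0.002,0],0,0.3]
    - [[0.03,0.002,0],0,0.3]
    - [[0.03,0.002,0],0,0.3]
    - [[0.03,0.002,0],0,0.3]
    - [[0.03,0.002,0],0,0.3]
    - [[0.03,0.002,0],0,0.3]
    - [[0.03,0.002,0],0,0.3]
    - [[0.03,0.002,0],0,0.3]
    - [[0.03,0.002,0],0,0.3]

```text
t: 19.57
tool_pos: [0.5774, 0.0471, 0.2237]
tcp_rot: [-2.104, -2.327, 0.007]
contact_force: [-0.4, 0.6, -3.9]
gripper_width: 0.475
gripper_force: 62.7
```

Request:
apply_moves:
  steps:
    - [[0.03,0.002,0],0,0.3]
    - [[0.03,0.002,0],0,0.3]
    - [[0.03,0.002,0],0,0.3]
    - [[0.03,0.001,0],0,0.3]
    - [[0.03,0.001,0],0,0.3]
    - [[0.03,0,0],0,0.3]
    - [[0.018,0,0],0,0.3]
    - [[0,0,0],0,0.3]
    - [[0,0,0],0,0.3]
    - [[0,0,0],0,0.3]

```text
t: 20.4
tool_pos: [0.5664, 0.2428, 0.2247]
tcp_rot: [-2.106, -2.329, 0.007]
contact_force: [-0.7, -0.1, -3.8]
gripper_width: 0.479
gripper_force: 62.7
```

```bash
python3 - <<'E'
from h import *
plan(566.5,254.1,190,5.75)
E
```

```text
t20.40 tcp [566.4 242.8 224.7] yaw 5.76 tilt 0.26 q6 0.29 grip 0.479 62.7 F [-0.7 -0.1 -3.8]
 turn 0.01 shift [11.3  1.4 34.7]
```

Request:
apply_moves:
  steps:
    - [[0.011,0.001,0],0,0.3]
    - [[0,0,0.012],0,0.3]
    - [[0,0,0.012],0,0.3]
    - [[0,0,0.01],0,0.3]
    - [[0,0,0],0,0.3]
    - [[0,0,0],0,0.3]
    - [[0,0,0],0,0.3]

```text
t: 20.98
tool_pos: [0.5676, 0.2545, 0.1933]
tcp_rot: [2.107, 2.329, 0.001]
contact_force: [0.5, 0.2, -2.5]
gripper_width: 0.478
gripper_force: 62.6
```

```bash
python3 - <<'E'
from h import *
plan(566.5,254.1,178,5.75)
E
```

```text
t20.98 tcp [567.6 254.5 193.3] yaw 5.72 tilt 0.05 q6 0.30 grip 0.478 62.6 F [ 0.5  0.2 -2.5]
 turn -0.03 shift [-0.3 -1.1 15.3]
```

Request:
apply_moves:
  steps:
    - [[-0.0003,-0.001,0],0,0.3]
    - [[0,0,0.005],0,0.3]
    - [[0,0,0.004],0,0.3]
    - [[0,0,0.002],0,0.3]
    - [[0,0,0.002],0,0.3]
    - [[0,0,0.002],0,0.3]
    - [[0,0,0],0,0.3]
    - [[0,0,0],0,0.3]

```text
t: 21.65
tool_pos: [0.5658, 0.2541, 0.1811]
tcp_rot: [2.107, 2.33, 0.001]
contact_force: [-4.2, -2.1, 14.3]
gripper_width: 0.477
gripper_force: 64.8
```

```bash
python3 - <<'E'
from h import *
plan(566.5,254.1,158,5.75); print(r.state()["ft_torque"].round(2))
E
```

```text
t21.65 tcp [565.8 254.1 181.1] yaw 5.75 tilt 0.04 q6 0.30 grip 0.477 64.8 F [-4.2 -2.1 14.3]
 turn 0.00 shift [-0.1  0.6 23.1]
[-0.5   1.21  0.02]
```

The block touches the rim on its -x side. I back off slightly, shift and retry.

Request:
apply_moves:
  steps:
    - [[0,0,-0.004],0,0.3]
    - [[0.0003,0.0015,0],0,0.3]
    - [[0,0,0],0,0.3]
    - [[0,0,0.002],0,0.3]
    - [[0,0,0.002],0,0.3]
    - [[0,0,0],0,0.3]
    - [[0,0,0],0,0.3]

```text
t: 22.23
tool_pos: [0.568, 0.255, 0.1805]
tcp_rot: [2.107, 2.329, 0.003]
contact_force: [-3.3, 0.1, 14.1]
gripper_width: 0.477
gripper_force: 64.9
```

```bash
python3 - <<'E'
from h import *
plan(566.5,254.1,158,5.75); print(r.state()["ft_torque"].round(2))
E
```

```text
t22.23 tcp [568.  255.  180.5] yaw 5.75 tilt 0.13 q6 0.30 grip 0.477 64.9 F [-3.3  0.1 14.1]
 turn 0.00 shift [-0.8 -1.6 22.5]
[-0.58  0.75 -0.1 ]
```

Request:
apply_moves:
  steps:
    - [[0,0,-0.004],0,0.3]
    - [[0.0012,0.001,0],0,0.3]
    - [[0,0,0],0,0.3]
    - [[0,0,0.002],0,0.3]
    - [[0,0,0.002],0,0.3]
    - [[0,0,0],0,0.3]
    - [[0,0,0],0,0.3]

```text
t: 22.82
tool_pos: [0.5683, 0.2558, 0.1771]
tcp_rot: [-2.107, -2.33, 0.002]
contact_force: [-0.2, -0.5, -3.0]
gripper_width: 0.475
gripper_force: 62.8
```

```bash
python3 - <<'E'
from h import *
plan(566.5,254.1,158,5.75); print(r.state()["ft_torque"].round(2))
p,d=shot("scene"); cv2.imwrite("pics/s4.png",cv2.resize(p[190:270,315:435,::-1],(798,532),interpolation=cv2.INTER_CUBIC))
E
```

```text
t22.82 tcp [568.3 255.8 177.1] yaw 5.75 tilt 0.09 q6 0.30 grip 0.475 62.8 F [-0.2 -0.5 -3. ]
 turn 0.00 shift [-1.5 -1.9 19.1]
[ 0.02 -0.   -0.05]
```

View pics/s4.png

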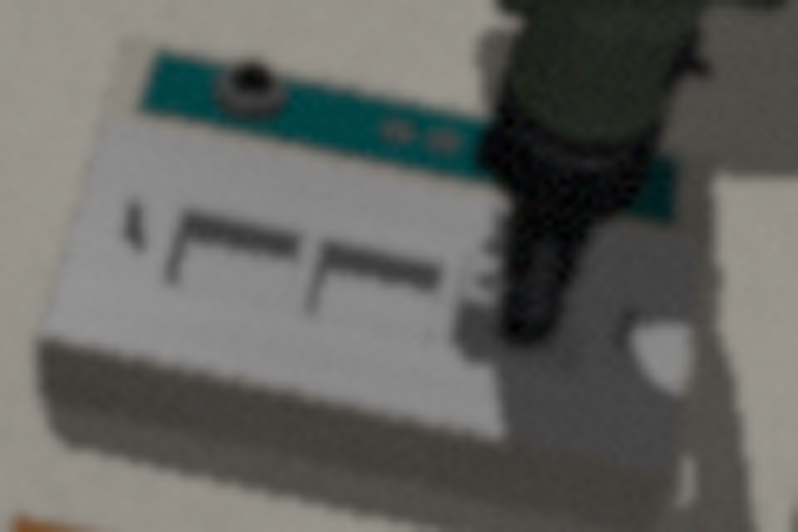

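It's in: TCP at 177, force back to weight only, and the crop shows the block in the right-hand bay. Continue down to about 158.

Request:
apply_moves:
  steps:
    - [[0,0,0.003],0,0.3]
    - [[0,0,0.003],0,0.3]
    - [[0,0,0.003],0,0.3]
    - [[0,0,0.003],0,0.3]
    - [[0,0,0.003],0,0.3]
    - [[0,0,0.002],0,0.3]
    - [[0,0,0],0,0.3]
    - [[0,0,0],0,0.3]

```text
t: 23.53
tool_pos: [0.5685, 0.256, 0.1607]
tcp_rot: [2.107, 2.33, -0.0]
contact_force: [-0.3, -0.6, -3.2]
gripper_width: 0.482
gripper_force: 62.8
```

```bash
python3 - <<'E'
from h import *
plan(566.5,254.1,157,5.75); print(r.state()["ft_torque"].round(2))
E
```

```text
t23.53 tcp [568.5 256.  160.7] yaw 5.76 tilt 0.01 q6 0.30 grip 0.482 62.8 F [-0.3 -0.6 -3.2]
 turn 0.01 shift [-1.6 -2.2  3.7]
[ 0.07  0.01 -0.07]
```

Request:
apply_moves:
  steps:
    - [[0,0,0.002],0,0.3]
    - [[0,0,0.002],0,0.3]
    - [[0,0,0.001],0,0.3]
    - [[0,0,0],0,0.3]
    - [[0,0,0],0,0.3]

```text
t: 23.95
tool_pos: [0.5687, 0.2561, 0.1572]
tcp_rot: [2.107, 2.33, 0.002]
contact_force: [-2.4, 0.7, 6.3]
gripper_width: 0.478
gripper_force: 63.7
```

Request:
apply_moves:
  steps:
    - [[0,0,0],0,0.8]
    - [[0,0,0],0,0.8]
    - [[0,0,0],0,0.8]
    - [[0,0,0],0,0.8]
    - [[0,0,-0.01],0,0.8]
    - [[0,0,-0.02],0,0.8]
    - [[0,0,-0.03],0,0.8]
    - [[0,0,-0.03],0,0.8]
    - [[0,0,0],0,0.8]
    - [[0,0,0],0,0.8]

```text
t: 24.78
tool_pos: [0.5694, 0.2563, 0.2487]
tcp_rot: [2.106, 2.328, 0.008]
contact_force: [0.0, -0.2, -0.1]
gripper_width: 0.798
gripper_force: 0.0
```

```bash
cat >> h.py <<'E'
def block(n,k,roi,zt=.05):
    p,d=shot(n); P=cloud(n,d); z=P[...,2]
    m=((z>zt-.006)&(z<zt+.01)).astype(np.uint8); g=np.zeros_like(m); g[roi[1]:roi[3],roi[0]:roi[2]]=1
    nn,l,s,c=cv2.connectedComponentsWithStats(m*g)
    if nn<2: print(n,k,"none"); return
    i=1+np.argmax(s[1:,4]); v,u=np.nonzero(l==i); q=np.array([ray(n,a,b,zt)[:2] for a,b in zip(u,v)])*1000
    w,V=np.linalg.eigh(np.cov(q.T)); print(n,k,q.mean(0).round(1),np.degrees(np.arctan2(V[1,1],V[0,1])).round(1),"n",len(q),"z",np.median(P[v,u,2]).round(4))
E
python3 - <<'E'
from h import *
block("top","b",(450,185,500,240)); block("top","c",(410,215,455,255)); block("scene","a",(375,215,425,265),.11)
plan(492,-418.6,230,-35.8,1)
E
```

```text
top b [ 492.8 -418.8] 147.0 n 278 z 0.051
top c [ 423.7 -307.8] 110.5 n 250 z 0.0509
scene a [575.2 253.1] 84.9 n 152 z 0.109
t24.93 tcp [567.9 255.7 244.8] yaw 5.76 tilt 0.13 q6 0.30 grip 0.801 0.0 F [-0.6  0.1 -0.5]
 turn 41.56 shift [-591.3  332.9   15.7]
```

Block_a is home (floor contact at 157.2). Next, block_b.

Request:
apply_moves:
  steps:
    - [[0,0,0],7,0.8]
    - [[0,0,0],7,0.8]
    - [[0,0,0],7,0.8]
    - [[0,0,0],7,0.8]
    - [[0,0,0],7,0.8]
    - [[0,0,0],5.3,0.8]
    - [[-0.027,0.0145,0],0,1]
    - [[-0.027,0.0145,0],0,1]
    - [[-0.027,0.0145,0],0,1]
    - [[-0.027,0.0145,0],0,1]

```text
t: 25.77
tool_pos: [0.5541, 0.1329, 0.2443]
tcp_rot: [-2.78, -1.462, 0.005]
contact_force: [0.7, -0.6, 0.1]
gripper_width: 1.0
gripper_force: 0.0
```

Request:
apply_moves:
  steps:
    - [[-0.027,0.0145,0],0,1]
    - [[-0.027,0.0145,0],0,1]
    - [[-0.027,0.0145,0],0,1]
    - [[-0.027,0.0145,0],0,1]
    - [[-0.027,0.0145,0],0,1]
    - [[-0.027,0.0145,0],0,1]
    - [[-0.027,0.0145,0],0,1]
    - [[-0.027,0.0145,0],0,1]
    - [[-0.027,0.0145,0],0,1]
    - [[-0.027,0.0145,0],0,1]

```text
t: 26.6
tool_pos: [0.5204, -0.1718, 0.2445]
tcp_rot: [-2.779, -1.461, 0.003]
contact_force: [0.4, -0.1, -0.5]
gripper_width: 0.998
gripper_force: 0.0
```

Request:
apply_moves:
  steps:
    - [[-0.027,0.0145,0],0,1]
    - [[-0.027,0.0145,0],0,1]
    - [[-0.027,0.0145,0],0,1]
    - [[-0.027,0.0145,0],0,1]
    - [[-0.027,0.0145,0],0,1]
    - [[-0.027,0.0145,0],0,1]
    - [[-0.027,0.0145,0],0,1]
    - [[-0.027,0.0145,0],0,1]
    - [[0,0,0],0,1]
    - [[0,0,0],0,1]
  newtons: 25

```text
t: 27.43
tool_pos: [0.4936, -0.4152, 0.2439]
tcp_rot: [-2.78, -1.457, 0.002]
contact_force: [-0.1, 0.9, -0.7]
gripper_width: 0.996
gripper_force: 0.0
```

```bash
python3 - <<'E'
from h import *
plan(492.4,-418.7,98,-34.5)
E
```

```text
t27.43 tcp [ 493.6 -415.2  243.9] yaw -34.69 tilt 0.19 q6 -0.11 grip 0.996 0.0 F [-0.1  0.9 -0.7]
 turn -0.19 shift [ -3.6   1.5 145.9]
```

Request:
apply_moves:
  steps:
    - [[-0.0036,0.0015,0.01],0,1]
    - [[0,0,0.03],0,1]
    - [[0,0,0.03],0,1]
    - [[0,0,0.03],0,1]
    - [[0,0,0.02],0,1]
    - [[0,0,0.016],0,1]
    - [[0,0,0.01],0,1]
    - [[0,0,0],0,1]
    - [[0,0,0],0,1]
    - [[0,0,0],0,1]

```text
t: 28.27
tool_pos: [0.4943, -0.4181, 0.101]
tcp_rot: [2.779, 1.462, 0.001]
contact_force: [-0.6, 0.3, -0.1]
gripper_width: 1.004
gripper_force: 0.0
```

Request:
apply_moves:
  steps:
    - [[0,0,0],0,0.5]
    - [[0,0,0],0,0.5]
    - [[0,0,0],0,0.5]
    - [[0,0,0],0,0.5]
    - [[0,0,0],0,0.5]
    - [[0,0,0],0,0.5]
    - [[0,0,0],0,0.5]
    - [[0,0,0],0,0.5]

```text
t: 28.93
tool_pos: [0.494, -0.4183, 0.1012]
tcp_rot: [2.779, 1.461, 0.001]
contact_force: [-1.1, 1.3, 6.1]
gripper_width: 0.695
gripper_force: 28.6
```

```bash
python3 - <<'E'
from h import *
plan(492.4,-418.7,98,-34.5)
E
```

```text
t28.93 tcp [ 494.  -418.3  101.2] yaw -34.55 tilt 0.11 q6 -0.12 grip 0.695 28.6 F [-1.1  1.3  6.1]
 turn -0.05 shift [-1.2 -1.1  3.2]
```

Request:
apply_moves:
  steps:
    - [[0,0,0],0,1]
    - [[0,0,0],0,1]
    - [[0,0,0],0,1]
    - [[0,0,0],0,1]
    - [[0,0,0.0035],0,1]
    - [[0,0,0],-6,1]
    - [[0,0,0],-7,1]
    - [[0,0,0],-7,1]
    - [[0,0,0],-7,1]
    - [[0,0,0],-7,1]

```text
t: 29.77
tool_pos: [0.4936, -0.418, 0.0959]
tcp_rot: [-2.225, -2.217, 0.0]
contact_force: [0.1, 0.1, -0.7]
gripper_width: 0.999
gripper_force: 0.0
```

Request:
apply_moves:
  steps:
    - [[0,0,0],-7,1]
    - [[0,0,0],-7,1]
    - [[0,0,0],-7,1]
    - [[0,0,0],-7,1]
    - [[0,0,0],-7,1]
    - [[0,0,0],-7,1]
    - [[0,0,0],-7,1]
    - [[0,0,0],-7,1]
    - [[0,0,0],0,1]
    - [[0,0,0],0,1]

```text
t: 30.6
tool_pos: [0.4936, -0.418, 0.0961]
tcp_rot: [-0.937, -2.998, -0.0]
contact_force: [-0.1, 0.2, 0.3]
gripper_width: 1.001
gripper_force: 0.0
```

Request:
apply_moves:
  steps:
    - [[0,0,0],0,0.3]
    - [[0,0,0],0,0.3]
    - [[0,0,0],0,0.3]
    - [[0,0,0],0,0.3]
    - [[0,0,0],0,0.3]
    - [[0,0,0],0,0.3]
    - [[0,0,0],0,0.3]
    - [[0,0,0],0,0.3]
    - [[0,0,0],0,0.3]
  newtons: 60

```text
t: 31.35
tool_pos: [0.4938, -0.4182, 0.0967]
tcp_rot: [0.933, 2.999, -0.001]
contact_force: [1.4, -0.4, 2.6]
gripper_width: 0.482
gripper_force: 62.9
```

```bash
python3 - <<'E'
from h import *
plan(492.4,-418.7,98)
E
```

```text
t31.35 tcp [ 493.8 -418.2   96.7] yaw 55.45 tilt 0.04 q6 -1.69 grip 0.482 62.9 F [ 1.4 -0.4  2.6]
 turn 0.00 shift [ 0.8 -1.2 -1.3]
```

Request:
apply_moves:
  steps:
    - [[0,0,-0.005],0,0.3]
    - [[0,0,-0.015],0,0.3]
    - [[0,0,-0.03],0,0.3]
    - [[0,0,-0.03],0,0.3]
    - [[0,0,-0.03],0,0.3]
    - [[0,0,-0.02],0,0.3]
    - [[0,0,0],0,0.3]
    - [[0,0,0],0,0.3]

```text
t: 32.02
tool_pos: [0.4936, -0.4178, 0.2265]
tcp_rot: [0.932, 2.999, -0.0]
contact_force: [-0.9, -0.3, -4.2]
gripper_width: 0.481
gripper_force: 62.5
```

```bash
python3 - <<'E'
from h import *
plan(575.5,184.2,225,5.75)
E
```

```text
t32.02 tcp [ 493.6 -417.8  226.5] yaw 55.46 tilt 0.03 q6 -1.69 grip 0.481 62.5 F [-0.9 -0.3 -4.2]
 turn 49.71 shift [590.8 141.8   1.4]
```

Request:
apply_moves:
  steps:
    - [[0,0,0],7,0.3]
    - [[0,0,0],7,0.3]
    - [[0,0,0],7,0.3]
    - [[0,0,0],7,0.3]
    - [[0,0,0],7,0.3]
    - [[0,0,0],7,0.3]
    - [[0,0,0],5.7,0.3]
    - [[0,0,0],2,0.3]
    - [[0.02,0.005,0],0,0.3]
    - [[0.03,0.0072,0],0,0.3]

```text
t: 32.85
tool_pos: [0.4995, -0.3678, 0.2227]
tcp_rot: [-2.108, -2.323, 0.002]
contact_force: [1.0, 0.3, -2.9]
gripper_width: 0.478
gripper_force: 62.4
```

Request:
apply_moves:
  steps:
    - [[0.03,0.0072,0],0,0.3]
    - [[0.03,0.0072,0],0,0.3]
    - [[0.03,0.0072,0],0,0.3]
    - [[0.03,0.0072,0],0,0.3]
    - [[0.03,0.0072,0],0,0.3]
    - [[0.03,0.0072,0],0,0.3]
    - [[0.03,0.0072,0],0,0.3]
    - [[0.03,0.0072,0],0,0.3]
    - [[0.03,0.0072,0],0,0.3]
    - [[0.03,0.0072,0],0,0.3]

```text
t: 33.68
tool_pos: [0.5408, -0.0596, 0.2235]
tcp_rot: [-2.104, -2.326, 0.005]
contact_force: [0.8, -0.7, -3.9]
gripper_width: 0.479
gripper_force: 62.4
```

Request:
apply_moves:
  steps:
    - [[0.03,0.0072,0],0,0.3]
    - [[0.03,0.0072,0],0,0.3]
    - [[0.03,0.0072,0],0,0.3]
    - [[0.03,0.0072,0],0,0.3]
    - [[0.03,0.0072,0],0,0.3]
    - [[0.03,0.0072,0],0,0.3]
    - [[0.03,0.0072,0],0,0.3]
    - [[0.02,0.005,0],0,0.3]
    - [[0,0,0],0,0.3]
    - [[0,0,0],0,0.3]

```text
t: 34.52
tool_pos: [0.5731, 0.1737, 0.2234]
tcp_rot: [-2.103, -2.331, 0.008]
contact_force: [0.4, -0.5, -3.7]
gripper_width: 0.477
gripper_force: 62.4
```

```bash
python3 - <<'E'
from h import *
plan(575.4,184.4,190,5.75)
E
```

```text
t34.52 tcp [573.1 173.7 223.4] yaw 5.89 tilt 0.33 q6 0.17 grip 0.477 62.4 F [ 0.4 -0.5 -3.7]
 turn 0.14 shift [10.4  3.5 33.4]
```

Request:
apply_moves:
  steps:
    - [[0.0104,0.0035,0],0.1,0.3]
    - [[0,0,0.012],0,0.3]
    - [[0,0,0.012],0,0.3]
    - [[0,0,0.009],0,0.3]
    - [[0,0,0],0,0.3]
    - [[0,0,0],0,0.3]
    - [[0,0,0],0,0.3]
    - [[0,0,0],0,0.3]

```text
t: 35.18
tool_pos: [0.5773, 0.1836, 0.1941]
tcp_rot: [2.109, 2.327, 0.002]
contact_force: [0.5, 0.2, -3.8]
gripper_width: 0.48
gripper_force: 62.3
```

```bash
python3 - <<'E'
from h import *
plan(575.4,184.4,177,5.75)
E
```

```text
t35.18 tcp [577.3 183.6 194.1] yaw 5.63 tilt 0.09 q6 0.19 grip 0.480 62.3 F [ 0.5  0.2 -3.8]
 turn -0.12 shift [ 0.9 -1.8 17.1]
```

Request:
apply_moves:
  steps:
    - [[0.0009,-0.0018,0.004],-0.1,0.3]
    - [[0,0,0.004],0,0.3]
    - [[0,0,0.003],0,0.3]
    - [[0,0,0.002],0,0.3]
    - [[0,0,0.002],0,0.3]
    - [[0,0,0.002],0,0.3]
    - [[0,0,0],0,0.3]
    - [[0,0,0],0,0.3]
    - [[0,0,0],0,0.3]

```text
t: 35.93
tool_pos: [0.575, 0.1845, 0.1765]
tcp_rot: [2.107, 2.33, 0.0]
contact_force: [-0.1, 0.2, -3.1]
gripper_width: 0.481
gripper_force: 62.3
```

```bash
python3 - <<'E'
from h import *
plan(575.4,184.4,157,5.75); print(r.state()["ft_torque"].round(2))
E
```

```text
t35.93 tcp [575.  184.5 176.5] yaw 5.76 tilt 0.01 q6 0.19 grip 0.481 62.3 F [-0.1  0.2 -3.1]
 turn 0.01 shift [-0.1  0.4 19.5]
[-0.06  0.    0.06]
```

Straight in. I lower it to the floor, release and rise.

Request:
apply_moves:
  steps:
    - [[0,0,0.003],0,0.3]
    - [[0,0,0.003],0,0.3]
    - [[0,0,0.003],0,0.3]
    - [[0,0,0.003],0,0.3]
    - [[0,0,0.003],0,0.3]
    - [[0,0,0.002],0,0.3]
    - [[0,0,0.002],0,0.3]
    - [[0,0,0.001],0,0.3]
    - [[0,0,0],0,0.3]
    - [[0,0,0],0,0.3]

```text
t: 36.77
tool_pos: [0.5749, 0.1845, 0.1567]
tcp_rot: [2.107, 2.33, 0.0]
contact_force: [-1.7, -0.3, 0.5]
gripper_width: 0.479
gripper_force: 62.5
```

Request:
apply_moves:
  steps:
    - [[0,0,0],0,0.8]
    - [[0,0,0],0,0.8]
    - [[0,0,0],0,0.8]
    - [[0,0,0],0,0.8]
    - [[0,0,-0.01],0,0.8]
    - [[0,0,-0.02],0,0.8]
    - [[0,0,-0.03],0,0.8]
    - [[0,0,-0.03],0,0.8]
    - [[0,0,0],0,0.8]
    - [[0,0,0],0,0.8]

```text
t: 37.6
tool_pos: [0.5758, 0.1847, 0.2493]
tcp_rot: [2.105, 2.328, 0.008]
contact_force: [0.7, 0.3, -1.2]
gripper_width: 0.796
gripper_force: 0.0
```

```bash
python3 - <<'E'
from h import *
block("top","c",(405,210,465,260)); block("scene","a",(385,215,425,265),.11)
plan(424,-308,230,-68.5,1)
E
```

```text
top c [ 423.6 -307.8] 111.0 n 253 z 0.051
scene a [570.5 255.6] 87.5 n 192 z 0.1092
t37.70 tcp [574.5 184.4 246.2] yaw 5.76 tilt 0.05 q6 0.19 grip 0.803 0.0 F [-0.1  0.4  0. ]
 turn 74.26 shift [-320.4  402.9   16.4]
```

Request:
apply_moves:
  steps:
    - [[0,0,0],7,0.8]
    - [[0,0,0],7,0.8]
    - [[0,0,0],7,0.8]
    - [[0,0,0],7,0.8]
    - [[0,0,0],7,0.8]
    - [[0,0,0],7,0.8]
    - [[0,0,0],7,0.8]
    - [[0,0,0],7,0.8]
    - [[0,0,0],7,0.8]
    - [[0,0,0],7,0.8]

```text
t: 38.53
tool_pos: [0.5743, 0.1843, 0.2446]
tcp_rot: [3.064, 0.691, -0.006]
contact_force: [-0.8, -0.7, 0.7]
gripper_width: 0.8
gripper_force: 0.0
```

Request:
apply_moves:
  steps:
    - [[0,0,0],4.8,1]
    - [[-0.0176,0.0226,0],0,1]
    - [[-0.0176,0.0226,0],0,1]
    - [[-0.0176,0.0226,0],0,1]
    - [[-0.0176,0.0226,0],0,1]
    - [[-0.0176,0.0226,0],0,1]
    - [[-0.0176,0.0226,0],0,1]
    - [[-0.0176,0.0226,0],0,1]
    - [[-0.0176,0.0226,0],0,1]
    - [[-0.0176,0.0226,0],0,1]

```text
t: 39.37
tool_pos: [0.4984, -0.0632, 0.245]
tcp_rot: [-3.088, -0.571, 0.005]
contact_force: [-0.1, 0.4, 0.3]
gripper_width: 1.001
gripper_force: 0.0
```

Request:
apply_moves:
  steps:
    - [[-0.0176,0.0226,0],0,1]
    - [[-0.0176,0.0226,0],0,1]
    - [[-0.0176,0.0226,0],0,1]
    - [[-0.0176,0.0226,0],0,1]
    - [[-0.0176,0.0226,0],0,1]
    - [[-0.0176,0.0226,0],0,1]
    - [[-0.0176,0.0226,0],0,1]
    - [[-0.0176,0.0226,0],0,1]
    - [[-0.0176,0.0226,0],0,1]
    - [[0,0,0],0,1]
  newtons: 25

```text
t: 40.2
tool_pos: [0.423, -0.3123, 0.245]
tcp_rot: [3.09, 0.565, -0.004]
contact_force: [-0.4, 0.1, -0.3]
gripper_width: 0.999
gripper_force: 0.0
```

Request:
apply_moves:
  steps:
    - [[0,0,0.02],0,1]
    - [[0,0,0.03],0,1]
    - [[0,0,0.02],0,1]
    - [[0,0,0],0,1]
    - [[0,0,0],0,1]
    - [[0,0,0],0,1]

```text
t: 40.7
tool_pos: [0.4251, -0.3087, 0.177]
tcp_rot: [3.089, 0.572, 0.001]
contact_force: [0.2, -0.0, -0.1]
gripper_width: 1.003
gripper_force: 0.0
```

```bash
python3 - <<'E'
from h import *
plan(424,-308,97.5,-69)
E
```

```text
t40.70 tcp [ 425.1 -308.7  177. ] yaw -69.03 tilt 0.04 q6 0.55 grip 1.003 0.0 F [ 0.2 -0.  -0.1]
 turn -0.03 shift [-0.8 -1.1 79.5]
```

Request:
apply_moves:
  steps:
    - [[-0.0008,-0.001,0.01],0,1]
    - [[0,0,0.02],0,1]
    - [[0,0,0.02],0,1]
    - [[0,0,0.015],0,1]
    - [[0,0,0.009],0,1]
    - [[0,0,0.005],0,1]
    - [[0,0,0],0,1]
    - [[0,0,0],0,1]
    - [[0,0,0],0,1]

```text
t: 41.45
tool_pos: [0.4241, -0.3085, 0.0985]
tcp_rot: [3.087, 0.571, 0.002]
contact_force: [0.7, 0.5, 0.4]
gripper_width: 0.998
gripper_force: 0.0
```

Request:
apply_moves:
  steps:
    - [[0,0,0],0,0.5]
    - [[0,0,0],0,0.5]
    - [[0,0,0],0,0.5]
    - [[0,0,0],0,0.5]
    - [[0,0,0],0,0.5]
    - [[0,0,0],0,0.5]
    - [[0,0,0],0,0.5]
    - [[0,0,0],0,0.5]

```text
t: 42.12
tool_pos: [0.4237, -0.3082, 0.0982]
tcp_rot: [3.088, 0.571, 0.001]
contact_force: [-1.4, 1.2, 5.0]
gripper_width: 0.7
gripper_force: 28.4
```

```bash
python3 - <<'E'
from h import *
plan(424,-308,97.5,-69)
E
```

```text
t42.12 tcp [ 423.7 -308.2   98.2] yaw -69.05 tilt 0.07 q6 0.55 grip 0.700 28.4 F [-1.4  1.2  5. ]
 turn -0.05 shift [ 0.3 -0.1  0.7]
```

Request:
apply_moves:
  steps:
    - [[0,0,0],0,1]
    - [[0,0,0],0,1]
    - [[0,0,0],0,1]
    - [[0,0,0],0,1]
    - [[0,0,0],0,1]
    - [[0,0,0],-6,1]
    - [[0,0,0],-7,1]
    - [[0,0,0],-7,1]
    - [[0,0,0],-7,1]
    - [[0,0,0],-7,1]

```text
t: 42.95
tool_pos: [0.4235, -0.3081, 0.0973]
tcp_rot: [-2.783, -1.458, 0.0]
contact_force: [0.2, -0.1, 0.5]
gripper_width: 1.001
gripper_force: 0.0
```

Request:
apply_moves:
  steps:
    - [[0,0,0],-7,1]
    - [[0,0,0],-7,1]
    - [[0,0,0],-7,1]
    - [[0,0,0],-7,1]
    - [[0,0,0],-7,1]
    - [[0,0,0],-7,1]
    - [[0,0,0],-7,1]
    - [[0,0,0],-7,1]
    - [[0,0,0],0,1]
    - [[0,0,0],0,1]

```text
t: 43.78
tool_pos: [0.4235, -0.3081, 0.0973]
tcp_rot: [-1.784, -2.586, 0.0]
contact_force: [-0.2, 0.1, 0.1]
gripper_width: 0.997
gripper_force: 0.0
```

Request:
apply_moves:
  steps:
    - [[0,0,0],0,0.3]
    - [[0,0,0],0,0.3]
    - [[0,0,0],0,0.3]
    - [[0,0,0],0,0.3]
    - [[0,0,0],0,0.3]
    - [[0,0,0],0,0.3]
    - [[0,0,0],0,0.3]
    - [[0,0,0],0,0.3]
    - [[0,0,0],0,0.3]
  newtons: 60

```text
t: 44.53
tool_pos: [0.4238, -0.3083, 0.0978]
tcp_rot: [1.78, 2.587, 0.0]
contact_force: [1.4, -0.4, 4.5]
gripper_width: 0.48
gripper_force: 62.8
```

```bash
python3 - <<'E'
from h import *
plan(582.2,112.9,225,5.75)
E
```

```text
t44.53 tcp [ 423.8 -308.3   97.8] yaw 20.94 tilt 0.07 q6 -1.02 grip 0.480 62.8 F [ 1.4 -0.4  4.5]
 turn 15.19 shift [ 403.1  199.9 -127.3]
```

Request:
apply_moves:
  steps:
    - [[0,0,-0.005],0,0.3]
    - [[0,0,-0.015],0,0.3]
    - [[0,0,-0.03],0,0.3]
    - [[0,0,-0.03],0,0.3]
    - [[0,0,-0.03],0,0.3]
    - [[0,0,-0.02],0,0.3]
    - [[0,0,0],5.2,0.3]
    - [[0,0,0],5,0.3]
    - [[0,0,0],5,0.3]
    - [[0,0,0],0,0.3]

```text
t: 45.37
tool_pos: [0.4226, -0.3075, 0.2267]
tcp_rot: [-2.107, -2.327, 0.001]
contact_force: [-0.1, -0.3, -3.6]
gripper_width: 0.479
gripper_force: 62.2
```

Request:
apply_moves:
  steps:
    - [[0.0269,0.0133,0],0,0.3]
    - [[0.0269,0.0133,0],0,0.3]
    - [[0.0269,0.0133,0],0,0.3]
    - [[0.0269,0.0133,0],0,0.3]
    - [[0.0269,0.0133,0],0,0.3]
    - [[0.0269,0.0133,0],0,0.3]
    - [[0.0269,0.0133,0],0,0.3]
    - [[0.0269,0.0133,0],0,0.3]

```text
t: 46.03
tool_pos: [0.5073, -0.0818, 0.2267]
tcp_rot: [-2.103, -2.332, 0.002]
contact_force: [-0.0, -1.2, -2.2]
gripper_width: 0.476
gripper_force: 62.0
```

Request:
apply_moves:
  steps:
    - [[0.0269,0.0133,0],0,0.3]
    - [[0.0269,0.0133,0],0,0.3]
    - [[0.0269,0.0133,0],0,0.3]
    - [[0.0269,0.0133,0],0,0.3]
    - [[0.0269,0.0133,0],0,0.3]
    - [[0.0269,0.0133,0],0,0.3]
    - [[0.0269,0.0133,0],0,0.3]
    - [[0,0,0],0,0.3]
    - [[0,0,0],0,0.3]
    - [[0,0,0],0,0.3]

```text
t: 46.87
tool_pos: [0.5807, 0.113, 0.2265]
tcp_rot: [-2.104, -2.331, 0.004]
contact_force: [0.3, 0.3, -3.4]
gripper_width: 0.479
gripper_force: 62.0
```

```bash
python3 - <<'E'
from h import *
plan(582.2,112.9,190,5.75)
E
```

```text
t46.87 tcp [580.7 113.  226.5] yaw 5.86 tilt 0.17 q6 0.07 grip 0.479 62.0 F [ 0.3  0.3 -3.4]
 turn 0.11 shift [-0.3  1.6 36.5]
```

Request:
apply_moves:
  steps:
    - [[0,0,0.012],0.1,0.3]
    - [[0,0,0.012],0,0.3]
    - [[0,0,0.011],0,0.3]
    - [[0,0,0],0,0.3]
    - [[0,0,0],0,0.3]
    - [[0,0,0],0,0.3]
    - [[0,0,0],0,0.3]

```text
t: 47.45
tool_pos: [0.5819, 0.1132, 0.1932]
tcp_rot: [2.109, 2.327, 0.002]
contact_force: [-0.1, -1.2, -3.7]
gripper_width: 0.484
gripper_force: 62.1
```

```bash
python3 - <<'E'
from h import *
plan(582.2,112.9,177,5.75)
E
```

```text
t47.45 tcp [581.9 113.2 193.2] yaw 5.64 tilt 0.09 q6 0.07 grip 0.484 62.1 F [-0.1 -1.2 -3.7]
 turn -0.11 shift [-0.3  0.2 16.2]
```

Request:
apply_moves:
  steps:
    - [[-0.0003,0.0004,0.004],-0.1,0.3]
    - [[0,0,0.004],0,0.3]
    - [[0,0,0.003],0,0.3]
    - [[0,0,0.002],0,0.3]
    - [[0,0,0.002],0,0.3]
    - [[0,0,0.001],0,0.3]
    - [[0,0,0],0,0.3]
    - [[0,0,0],0,0.3]

```text
t: 48.12
tool_pos: [0.582, 0.1131, 0.1764]
tcp_rot: [2.107, 2.33, -0.0]
contact_force: [0.7, 0.4, -2.7]
gripper_width: 0.478
gripper_force: 62.1
```

```bash
python3 - <<'E'
from h import *
plan(582.2,112.9,157,5.75); print(r.state()["ft_torque"].round(2))
E
```

```text
t48.12 tcp [582.  113.1 176.4] yaw 5.76 tilt 0.01 q6 0.07 grip 0.478 62.1 F [ 0.7  0.4 -2.7]
 turn 0.01 shift [-0.2  0.2 19.4]
[ 0.02 -0.01  0.01]
```

In. Lower, release and rise, then check all three blocks and the cover.

Request:
apply_moves:
  steps:
    - [[0,0,0.003],0,0.3]
    - [[0,0,0.003],0,0.3]
    - [[0,0,0.003],0,0.3]
    - [[0,0,0.003],0,0.3]
    - [[0,0,0.003],0,0.3]
    - [[0,0,0.002],0,0.3]
    - [[0,0,0.001],0,0.3]
    - [[0,0,0.0005],0,0.3]
    - [[0,0,0],0,0.3]
    - [[0,0,0],0,0.3]

```text
t: 48.95
tool_pos: [0.5821, 0.1131, 0.158]
tcp_rot: [2.107, 2.33, 0.001]
contact_force: [-0.7, -0.7, -3.9]
gripper_width: 0.48
gripper_force: 62.2
```

Request:
apply_moves:
  steps:
    - [[0,0,0],0,0.8]
    - [[0,0,0],0,0.8]
    - [[0,0,0],0,0.8]
    - [[0,0,0],0,0.8]
    - [[0,0,-0.01],0,0.8]
    - [[0,0,-0.02],0,0.8]
    - [[0,0,-0.03],0,0.8]
    - [[0,0,-0.03],0,0.8]
    - [[0,0,-0.02],0,0.8]
    - [[0,0,-0.01],0,0.8]

```text
t: 49.78
tool_pos: [0.583, 0.1133, 0.2822]
tcp_rot: [2.104, 2.327, 0.008]
contact_force: [0.8, -0.1, -0.5]
gripper_width: 0.801
gripper_force: 0.0
```

Request:
apply_moves:
  steps:
    - [[-0.03,0,0],0,0.6]
    - [[-0.03,0,0],0,0.6]
    - [[-0.03,0,0],0,0.6]
    - [[-0.03,0,0],0,0.6]
    - [[-0.03,0,0],0,0.6]
    - [[0,0,0],0,0.6]
    - [[0,0,0],0,0.6]
    - [[0,0,0],0,0.6]

```text
t: 50.45
tool_pos: [0.5967, -0.0358, 0.2776]
tcp_rot: [-2.107, -2.329, 0.0]
contact_force: [0.4, -0.1, 1.0]
gripper_width: 0.602
gripper_force: 0.0
```

```bash
python3 - <<'E'
from h import *
p,d=shot("top"); P=cloud("top",d); z=P[...,2]; cv2.imwrite("pics/t5.png",p[100:300,200:500,::-1].repeat(2,0).repeat(2,1))
for n in ("top","scene"):
    p,d=shot(n); P=cloud(n,d); z=P[...,2]
    c=np.array([[566.5,254],[574.5,183.5],[581.5,112]])/1000
    for i in c:
        g=(np.hypot(P[...,0]-i[0],P[...,1]-i[1])<.018)&(z>.09)&(z<.15); q=z[g]; print(n,i,len(q),np.percentile(q,[10,50,90]).round(4) if len(q) else 0)
    g=(z>.026)&(z<.042)
    print(rect(P,g,(350,120,430,260) if n=="top" else (230,160,320,255)))
plan(554,-170,200,86.4)
E
```

```text
top [0.5665 0.254 ] 122 [0.105  0.1097 0.1119]
top [0.5745 0.1835] 115 [0.1011 0.1098 0.1127]
top [0.5815 0.112 ] 90 [0.1065 0.1107 0.1129]
(array([ 550.6, -196.5]), array([220.2,  19.2]), -1.8, 0.035, 385)
scene [0.5665 0.254 ] 81 [0.1046 0.1087 0.112 ]
scene [0.5745 0.1835] 77 [0.104  0.1089 0.1131]
scene [0.5815 0.112 ] 68 [0.0994 0.1094 0.1133]
(array([ 554.5, -169.2]), array([226.9,  70. ]), -3.5, 0.0335, 887)
t50.60 tcp [596.8 -35.  277.8] yaw 5.84 tilt 0.02 q6 -0.18 grip 0.598 0.0 F [0.5 0.1 0.5]
 turn -80.56 shift [  34.2 -137.5   77.8]
```

View pics/t5.png

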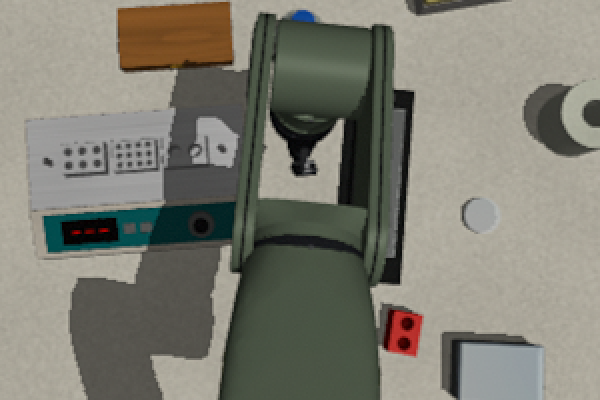

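All three blocks are home (tops at about 0.109–0.111), with bays at crop (85,157), (135,155) and (190,152). The cover on the mat has not moved. Fetch it.

Request:
apply_moves:
  steps:
    - [[0,0,0],-7,0.6]
    - [[0,0,0],-7,0.6]
    - [[0,0,0],-7,0.6]
    - [[0,0,0],-7,0.6]
    - [[0,0,0],-7,0.6]
    - [[0,0,0],-7,0.6]
    - [[0,0,0],-7,0.6]
    - [[0,0,0],-7,0.6]
    - [[0,0,0],-7,0.6]
    - [[0,0,0],-7,0.6]

```text
t: 51.43
tool_pos: [0.5969, -0.0349, 0.2779]
tcp_rot: [-0.377, -3.119, -0.0]
contact_force: [0.7, 0.6, 0.4]
gripper_width: 0.603
gripper_force: 0.0
```

Request:
apply_moves:
  steps:
    - [[0,0,0],-6,0.6]
    - [[0,0,0],-4.5,0.6]
    - [[0.008,-0.027,0],0,0.6]
    - [[0.008,-0.028,0],0,0.6]
    - [[0.008,-0.028,0],0,0.6]
    - [[0.006,-0.028,0],0,0.6]
    - [[0.004,-0.027,0],0,0.6]
    - [[0,0,0.02],0,0.6]
    - [[0,0,0.03],0,0.6]
    - [[0,0,0.02],0,0.6]

```text
t: 52.27
tool_pos: [0.5535, -0.171, 0.2065]
tcp_rot: [-0.102, -3.139, -0.001]
contact_force: [-0.6, 0.0, -0.3]
gripper_width: 0.6
gripper_force: 0.0
```

Request:
apply_moves:
  steps:
    - [[0,0,0],0,0.6]
    - [[0,0,0],0,0.6]
    - [[0,0,0],0,0.6]

```text
t: 52.52
tool_pos: [0.555, -0.1712, 0.2093]
tcp_rot: [0.101, 3.138, -0.001]
contact_force: [0.4, -0.4, 0.1]
gripper_width: 0.602
gripper_force: 0.0
```

```bash
python3 - <<'E'
from h import *
plan(553.7,-170.3,117.5,86.35)
E
```

```text
t52.52 tcp [ 555.  -171.2  209.3] yaw 86.32 tilt 0.14 q6 -1.83 grip 0.602 0.0 F [ 0.4 -0.4  0.1]
 turn -0.03 shift [ 1.6  0.9 91.8]
```

Request:
apply_moves:
  steps:
    - [[0.0016,0.0009,0.01],0,0.6]
    - [[0,0,0.025],0,0.6]
    - [[0,0,0.025],0,0.6]
    - [[0,0,0.015],0,0.6]
    - [[0,0,0.01],0,0.6]
    - [[0,0,0.006],0,0.6]
    - [[0,0,0],0,0.6]
    - [[0,0,0],0,0.6]
    - [[0,0,0],0,0.6]

```text
t: 53.27
tool_pos: [0.5533, -0.1708, 0.1181]
tcp_rot: [0.102, 3.137, -0.001]
contact_force: [-0.4, -0.2, 0.0]
gripper_width: 0.6
gripper_force: 0.0
```

```bash
python3 - <<'E'
from h import *
plan(553.7,-170.3,117.3,86.35)
E
```

```text
t53.27 tcp [ 553.3 -170.8  118.1] yaw 86.26 tilt 0.15 q6 -1.82 grip 0.600 0.0 F [-0.4 -0.2  0. ]
 turn -0.09 shift [-0.4  0.6  0.8]
```

Request:
apply_moves:
  steps:
    - [[0,0,0],0,0]
    - [[0,0,0],0,0]
    - [[0,0,0],0,0]
    - [[0,0,0],0,0]
    - [[0,0,0],0,0]
    - [[0,0,0],0,0]
    - [[0,0,0],0,0]
    - [[0,0,0],0,0]

```text
t: 53.93
tool_pos: [0.5527, -0.1704, 0.1173]
tcp_rot: [0.103, 3.139, 0.0]
contact_force: [-0.7, 2.9, 5.0]
gripper_width: 0.127
gripper_force: 59.9
```

```bash
python3 - <<'E'
from h import *
plan(553.7,-170.3,117.3,86.35)
E
```

```text
t53.93 tcp [ 552.7 -170.4  117.3] yaw 86.25 tilt 0.04 q6 -1.82 grip 0.127 59.9 F [-0.7  2.9  5. ]
 turn -0.10 shift [-1.   0.2  0. ]
```

Request:
apply_moves:
  steps:
    - [[0,0,-0.005],0,0]
    - [[0,0,-0.015],0,0]
    - [[0,0,-0.025],0,0]
    - [[0,0,-0.03],0,0]
    - [[0,0,-0.03],0,0]
    - [[0,0,-0.03],0,0]
    - [[0,0,-0.025],0,0]
    - [[0,0,-0.01],0,0]
    - [[0,0,0],0,0]
    - [[0,0,0],0,0]

```text
t: 54.77
tool_pos: [0.5519, -0.1706, 0.2856]
tcp_rot: [-0.103, -3.138, -0.0]
contact_force: [0.0, 1.5, -3.4]
gripper_width: 0.131
gripper_force: 58.9
```

Request:
apply_moves:
  steps:
    - [[0,0.02,0],0,0]
    - [[0,0.028,0],0,0]
    - [[0,0.028,0],0,0]
    - [[0,0.028,0],0,0]
    - [[0,0.028,0],0,0]
    - [[0,0.028,0],0,0]
    - [[0,0.028,0],0,0]
    - [[0,0.028,0],0,0]
    - [[0,0.028,0],0,0]
    - [[0,0.028,0],0,0]

```text
t: 55.6
tool_pos: [0.5691, 0.102, 0.2837]
tcp_rot: [-0.102, -3.134, 0.002]
contact_force: [-0.4, -0.3, -2.7]
gripper_width: 0.122
gripper_force: 58.9
```

Request:
apply_moves:
  steps:
    - [[0,0.028,0],0,0]
    - [[0,0.028,0],0,0]
    - [[0,0.02,0],0,0]
    - [[0,0,0],7,0]
    - [[0,0,0],7,0]
    - [[0,0,0],7,0]
    - [[0,0,0],7,0]
    - [[0,0,0],7,0]
    - [[0,0,0],7,0]
    - [[0,0,0],7,0]

```text
t: 56.43
tool_pos: [0.5742, 0.1763, 0.2834]
tcp_rot: [-1.402, -2.807, 0.007]
contact_force: [0.2, 0.2, -3.6]
gripper_width: 0.126
gripper_force: 59.0
```

Request:
apply_moves:
  steps:
    - [[0,0,0],7,0]
    - [[0,0,0],7,0]
    - [[0,0,0],7,0]
    - [[0,0,0],6,0]
    - [[0,0,0],4.5,0]
    - [[0,0,0],0,0]
    - [[0,0,0],0,0]
    - [[0,0,0],0,0]

```text
t: 57.1
tool_pos: [0.5748, 0.1765, 0.2853]
tcp_rot: [-2.104, -2.331, 0.004]
contact_force: [-1.0, 0.1, -2.7]
gripper_width: 0.123
gripper_force: 59.0
```

```bash
python3 - <<'E'
from h import *
plan(574.9,184,245,5.75)
E
```

```text
t57.10 tcp [574.8 176.5 285.3] yaw 5.85 tilt 0.17 q6 0.18 grip 0.123 59.0 F [-1.   0.1 -2.7]
 turn 0.10 shift [ 7.5  0.9 40.2]
```

Request:
apply_moves:
  steps:
    - [[0.0075,0,0.01],0.1,0]
    - [[0,0,0.015],0,0]
    - [[0,0,0.012],0,0]
    - [[0,0,0.005],0,0]
    - [[0,0,0],0,0]
    - [[0,0,0],0,0]
    - [[0,0,0],0,0]
    - [[0,0,0],0,0]

```text
t: 57.77
tool_pos: [0.5749, 0.1843, 0.2457]
tcp_rot: [2.108, 2.328, 0.002]
contact_force: [1.0, -0.0, -3.2]
gripper_width: 0.13
gripper_force: 59.0
```

```bash
python3 - <<'E'
from h import *
plan(574.9,184,236,5.75)
p,d=shot("scene"); cv2.imwrite("pics/s6.png",cv2.resize(p[180:290,305:445,::-1],(764,600),interpolation=cv2.INTER_CUBIC))
E
```

```text
t57.77 tcp [574.9 184.3 245.7] yaw 5.66 tilt 0.11 q6 0.19 grip 0.130 59.0 F [ 1.  -0.  -3.2]
 turn -0.09 shift [-0.3 -0.   9.7]
```

View pics/s6.png

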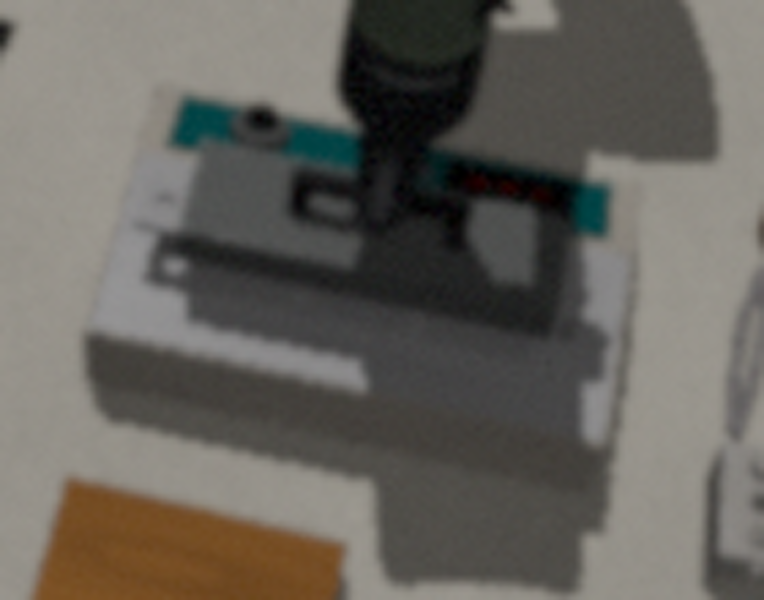

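The cover is level above the deck and the left lug hole (crop 168,197) is over the stud. Lower it gently onto the studs.

Request:
apply_moves:
  steps:
    - [[0,0,0.005],-0.1,0]
    - [[0,0,0.004],0,0]
    - [[0,0,0.003],0,0]
    - [[0,0,0.003],0,0]
    - [[0,0,0.003],0,0]
    - [[0,0,0.002],0,0]
    - [[0,0,0],0,0]
    - [[0,0,0],0,0]

```text
t: 58.48
tool_pos: [0.5745, 0.1841, 0.2247]
tcp_rot: [-2.107, -2.33, 0.0]
contact_force: [0.3, 0.5, -3.4]
gripper_width: 0.126
gripper_force: 59.0
```

```bash
python3 - <<'E'
from h import *
plan(574.9,184,199.5,5.75); print(r.state()["ft_torque"].round(2))
E
```

```text
t58.48 tcp [574.5 184.1 224.7] yaw 5.76 tilt 0.01 q6 0.19 grip 0.126 59.0 F [ 0.3  0.5 -3.4]
 turn 0.01 shift [-0.2  0.4 25.2]
[ 0.    0.04 -0.  ]
```

Both studs are entered with no side force. Lower it the rest of the way.

Request:
apply_moves:
  steps:
    - [[0,0,0.004],0,0]
    - [[0,0,0.004],0,0]
    - [[0,0,0.004],0,0]
    - [[0,0,0.004],0,0]
    - [[0,0,0.004],0,0]
    - [[0,0,0.003],0,0]
    - [[0,0,0.002],0,0]
    - [[0,0,0.001],0,0]
    - [[0,0,0],0,0]
    - [[0,0,0],0,0]

```text
t: 59.32
tool_pos: [0.5745, 0.1841, 0.1993]
tcp_rot: [2.107, 2.33, 0.0]
contact_force: [-0.2, -0.6, 0.2]
gripper_width: 0.126
gripper_force: 59.4
```

```bash
python3 - <<'E'
from h import *
plan(574.9,184,199.3,5.75); print(r.state()["ft_torque"].round(2))
E
```

```text
t59.32 tcp [574.5 184.1 199.3] yaw 5.76 tilt 0.02 q6 0.19 grip 0.126 59.4 F [-0.2 -0.6  0.2]
 turn 0.01 shift [-0.2  0.4 -0. ]
[-0.11  0.17  0.  ]
```

Request:
apply_moves:
  steps:
    - [[0,0,0.0005],0,0]
    - [[0,0,0],0,0.5]
    - [[0,0,0],0,0.5]
    - [[0,0,0],0,0.5]
    - [[0,0,0],0,0.5]
    - [[0,0,-0.01],0,0.5]
    - [[0,0,-0.02],0,0.5]
    - [[0,0,-0.03],0,0.5]
    - [[0,0,-0.02],0,0.5]
    - [[0,0,0],0,0.5]

```text
t: 60.15
tool_pos: [0.5764, 0.1847, 0.2843]
tcp_rot: [2.103, 2.326, 0.014]
contact_force: [0.4, 0.1, -0.0]
gripper_width: 0.5
gripper_force: 0.0
```

```bash
python3 - <<'E'
from h import *
d=np.load("top3.npy"); p=np.load("top3p.npy").astype(int); P=cloud("top",d)
roi=np.zeros(d.shape,bool); roi[200:225,290:315]=1
m=roi&(p.max(2)<60); v,u=np.nonzero(m); print(len(v),u.mean(),v.mean(),"z med",np.median(P[m][:,2]),(P[m].mean(0)*1000).round(1))
zz=np.median(P[m][:,2]); print((ray("top",u.mean(),v.mean(),zz)*1000).round(1))
H=np.array([575.0,184.4])-35*np.array([np.cos(.1004),np.sin(.1004)]); 
R=np.array([[np.cos(.1004),-np.sin(.1004)],[np.sin(.1004),np.cos(.1004)]])
print("heater origin",H,"button in heater (cam, +1.4,+1.9)",R.T@((P[m].mean(0)*1000)[:2]+[1.4,1.9]-H))
p2,d2=shot("scene"); Q=cloud("scene",d2); pp=p2.astype(int)
u0,v0=pix("scene",P[m].mean(0)); print(u0,v0)
g=np.zeros(d2.shape,bool); g[int(v0)-9:int(v0)+10,int(u0)-9:int(u0)+10]=1; g&=pp.max(2)<45
print(g.sum(),(Q[g].mean(0)*1000).round(1), np.percentile(Q[g][:,2],[10,50,90]))
z=Q[...,2]
for roi in [(315,185,430,275)]:
    print("hood",rect(Q,(z>.105)&(z<.13),roi))
cv2.imwrite("pics/s7.png",cv2.resize(p2[180:290,305:445,::-1],(764,600),interpolation=cv2.INTER_CUBIC))
E
```

```text
108 305.43518518518516 213.83333333333334 z med 0.08164794546869192 [474.9  71.3  80.2]
[474.9  71.4  81.6]
heater origin [540.17625467 180.89190064] button in heater (cam, +1.4,+1.9) [ -74.35323895 -100.77312887]
348.1102013852244 200.07485866546116
17 [485.2  89.1  93.8] [0.08916459 0.09450223 0.09704365]
hood (array([576.3, 182.6]), array([221.9,  71.1]), -84.2, 0.1154, 1144)
```

View pics/s7.png

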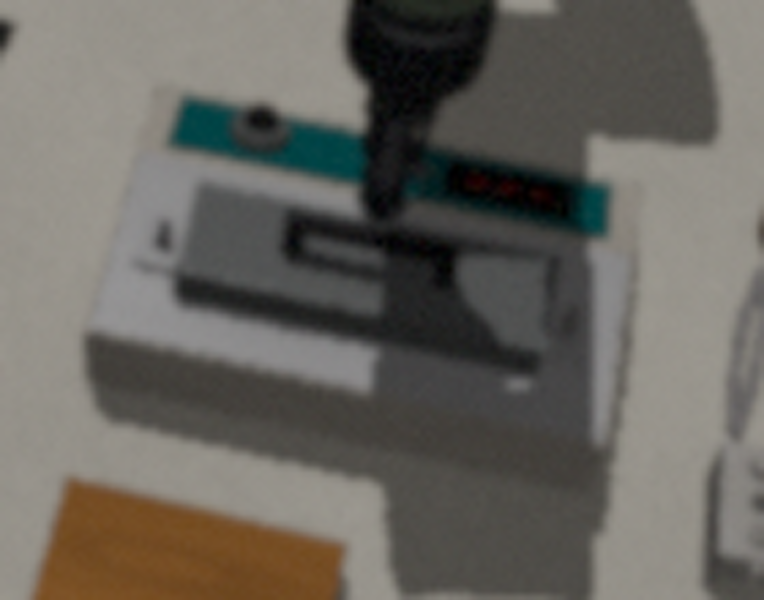

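The cover is seated and level (hood top 0.1154), and the start button is at crop (263,115). I refine its position from the unshadowed first top frame.

```bash
python3 - <<'E'
from h import *
d=np.load("top0.npy"); p=np.load("top0p.npy").astype(int); P=cloud("top",d)
m=np.zeros(d.shape,np.uint8); m[203:222,290:310]=1; m&=(p.max(2)<50).astype(np.uint8)
n,l,s,c=cv2.connectedComponentsWithStats(m); i=1+np.argmax(s[1:,4]); g=l==i
print(s[i],c[i],np.percentile(P[g][:,2],[10,50,90]).round(4))
b=ray("top",*c[i],.0945)[:2]*1000; print(b.round(1),b+[1.4,1.9])
a=np.radians(5.75); R=np.array([[np.cos(a),-np.sin(a)],[np.sin(a),np.cos(a)]])
print(R.T@(b+[1.4,1.9]-[540.2,180.9]))
B=b+[1.4,1.9]; plan(*B,220)
E
```

```text
[297 209   7   8  46] [299.89130435 212.63043478] [0.0883 0.0929 0.0957]
[477.4  86.4] [478.84710886  88.32383313]
[-70.3192219  -85.96354434]
t60.20 tcp [575.5 184.5 281.8] yaw 5.76 tilt 0.38 q6 0.19 grip 0.498 0.0 F [-0.3 -0.   0.2]
 turn 0.00 shift [ -86.  -106.2   61. ]
```

Request:
apply_moves:
  steps:
    - [[-0.017,-0.021,0],0,0]
    - [[-0.017,-0.021,0],0,0]
    - [[-0.017,-0.021,0],0,0]
    - [[-0.017,-0.021,0],0,0]
    - [[-0.017,-0.0204,0],0,0]
    - [[0,0,0.03],0,0]
    - [[0,0,0.03],0,0]
    - [[0,0,0],0,0]
    - [[0,0,0],0,0]
    - [[0,0,0],0,0]

```text
t: 61.03
tool_pos: [0.4798, 0.0893, 0.2192]
tcp_rot: [2.106, 2.33, 0.001]
contact_force: [0.2, -0.5, 0.8]
gripper_width: -0.002
gripper_force: 0.0
```

```bash
python3 - <<'E'
from h import *
plan(480.5,89.5,175)
E
```

```text
t61.03 tcp [479.8  89.3 219.2] yaw 5.77 tilt 0.06 q6 0.06 grip -0.002 0.0 F [ 0.2 -0.5  0.8]
 turn 0.00 shift [ 0.1  0.7 44.2]
```

Request:
apply_moves:
  steps:
    - [[0,0.0005,0.015],0,0]
    - [[0,0,0.015],0,0]
    - [[0,0,0.014],0,0]
    - [[0,0,0.005],0,0]
    - [[0,0,0.003],0,0]
    - [[0,0,0],0,0]
    - [[0,0,0],0,0]

```text
t: 61.62
tool_pos: [0.4803, 0.0894, 0.1676]
tcp_rot: [2.106, 2.329, 0.002]
contact_force: [-1.0, 0.5, 2.4]
gripper_width: -0.001
gripper_force: 1.0
```

```bash
python3 - <<'E'
from h import *
plan(480.5,89.5,161)
E
```

```text
t61.62 tcp [480.3  89.4 167.6] yaw 5.76 tilt 0.11 q6 0.06 grip -0.001 1.0 F [-1.   0.5  2.4]
 turn 0.00 shift [0.1 0.2 6.6]
```

Contact with the button. Press on in small steps.

Request:
apply_moves:
  steps:
    - [[0,0,0.002],0,0]
    - [[0,0,0.001],0,0]
    - [[0,0,0.001],0,0]
    - [[0,0,0],0,0]
    - [[0,0,0],0,0]

```text
t: 62.03
tool_pos: [0.4811, 0.0894, 0.1636]
tcp_rot: [2.105, 2.328, 0.005]
contact_force: [1.6, 1.0, 6.6]
gripper_width: -0.0
gripper_force: 2.6
```

Request:
apply_moves:
  steps:
    - [[0,0,0.001],0,0]
    - [[0,0,0.001],0,0]
    - [[0,0,0],0,0]
    - [[0,0,0],0,0]
    - [[0,0,0],0,0]

```text
t: 62.45
tool_pos: [0.4813, 0.0894, 0.1631]
tcp_rot: [2.105, 2.327, 0.007]
contact_force: [-1.4, 0.4, 17.6]
gripper_width: 0.002
gripper_force: 8.2
```

The force jumped to 17.6 N at the end stop, so the button is fully pressed. Retreat and check.

Request:
apply_moves:
  steps:
    - [[0,0,-0.01],0,0]
    - [[0,0,-0.02],0,0]
    - [[0,0,-0.03],0,0]
    - [[0,0,-0.03],0,0]
    - [[0,0,-0.03],0,0]
    - [[-0.03,0,0],0,0]
    - [[-0.03,0,0],0,0]
    - [[-0.03,0,0],0,0]
    - [[-0.03,0,0],0,0]
    - [[-0.03,0,0],0,0]

```text
t: 63.28
tool_pos: [0.4942, -0.0615, 0.2802]
tcp_rot: [-2.106, -2.33, 0.001]
contact_force: [1.0, -0.0, -0.4]
gripper_width: -0.002
gripper_force: 0.0
```

Request:
apply_moves:
  steps:
    - [[-0.03,0,0],0,0]
    - [[-0.03,0,0],0,0]
    - [[-0.03,0,0],0,0]
    - [[-0.03,0,0],0,0]
    - [[0,0,0],0,0]
    - [[0,0,0],0,0]
    - [[0,0,0],0,0]
    - [[0,0,0],0,0]

```text
t: 63.95
tool_pos: [0.5064, -0.1785, 0.2802]
tcp_rot: [-2.105, -2.33, 0.0]
contact_force: [-0.2, 0.0, 0.0]
gripper_width: -0.001
gripper_force: 0.0
```

```bash
python3 - <<'E'
from h import *
p,d=shot("top"); Q=cloud("top",d); z=Q[...,2]
print("hood",rect(Q,(z>.105)&(z<.13),(215,150,325,200)))
p2,d2=shot("scene"); Q=cloud("scene",d2); z=Q[...,2]
print("hood",rect(Q,(z>.105)&(z<.13),(315,185,430,275)))
print(Q[198:204,349:356,2].round(3).max(), r.state()["contact_force"].round(1))
cv2.imwrite("pics/t8.png",p[...,::-1])
E
```

```text
hood (array([573.7, 182.5]), array([222.3,  66.9]), -84.3, 0.1163, 1725)
hood (array([576.5, 182.7]), array([221.7,  71.7]), -84.5, 0.1155, 1141)
0.098 [-0.2  0.2 -0.5]
```

View pics/t8.png

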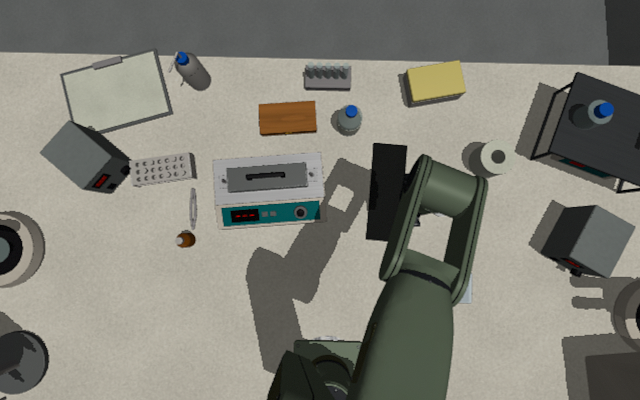

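The cover is seated at (267,177), exactly where it started; the button is up at (300,212), and the bystanders in view have not moved. Handing in.

```bash
python3 -c "
from cell import r
print(r.job_done())"
```

```text
the job is handed in; nothing more can be done
None
```

I handed the job in at about 64 s; my own checks showed all three blocks home in their bays, the cover back over both studs and level on the deck, and the start button pressed to its stop and up again, but the hand-in returned no verdict.

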